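Put the layered crowns away in the dust case

TASK

Push the dust case's clear two-panel cover along by its grip until the panels stand folded flat against each other. Move any empty brown firing tray from the case onto the dark rest plate, set every white firing tray with crowns fully down in a recess of its own outline, then draw the cover fully shut again. Do not tip a tray, and do not knock over the bottles or the jar.

Things in the scene. Friction and masses are not known exactly. Their poses are not given: they have to be found in the camera images.
- case: fixed dust case, 200 mm (x) by 310 mm (y): grey plate, top 22 mm above the bench, with four recesses; clear walls on its sides (inner faces x = +-90, y = -145 and +150 mm), aluminium rails on the long ones, rail tops 78 mm above the bench; open on top under the cover. Origin: centre of the underside, on the bench; z up. At yaw 0 its y points to the robot's left. Cover's fixed hinge: y = +140 mm
- cover (a joint): opening of the folding cover, rad: 0 = shut (shallow roof, ridge 110 mm above the bench), 1.41 = fully folded (panels upright, flat together at the case's +y end, top 230 mm above the bench). The two panels are geared: pushing the free edge's bar to +y lifts the ridge. 5 to 10 N at first, then less; let go below about 1.2 it sinks shut by itself, fully folded it stays
- cover_knee (a point): middle of the ridge hinge between the two clear panels, each 5 mm thick and 172 mm wide; rear panel (145 mm long) hinged to the case 82 mm above the bench, front panel 135 mm
- cover_grip (a point): middle of the black round grip, 14 mm diameter, 70 mm long along the case's x, orange end: the end of the steel bar on the cover's free edge, sticking out on the case's -x side, 140 mm from its middle line, 54 mm clear of the panels. Travels along the case's y from -138 mm (shut) to +130 mm (folded), 92 to 97 mm above the bench, free underneath. Pinch or straddle it from above across y
- nest_round1 (a point): centre of the floor of a round recess, 64 mm diameter, 7 mm deep (2 mm chamfer), floor 15 mm above the bench; axes as the case's
- nest_round2 (a point): the other round recess, same sizes
- nest_square1 (a point): centre of the floor of a square recess, 56 by 56 mm, 7 mm deep (2 mm chamfer), sides along the case's x and y, floor 15 mm above the bench
- nest_square2 (a point): the other square recess, same sizes. The recess centres are 76 mm apart in x and 96 mm in y
- rest_plate: fixed dark grey slab, 180 mm (x) by 95 mm (y), top 12 mm above the bench, for the empty trays (two fit side by side along x). Origin: centre underneath, on the bench
- tray_r1: white round honeycomb firing tray with crowns on pins, 60 mm diameter, 16 mm thick, pins and crowns to 37 mm above its underside within 20 mm of its axis, 50 to 100 g; may be absent (None); free body, origin at the centre of its underside, z up
- tray_r2: white round honeycomb firing tray with crowns on pins, 60 mm diameter, 16 mm thick, pins and crowns to 37 mm above its underside within 20 mm of its axis, 50 to 100 g; may be absent (None); free body, origin at the centre of its underside, z up
- tray_s1: white square honeycomb firing tray with crowns on pins, 52 by 52 mm, 16 mm thick, pins and crowns to 37 mm within 20 mm of its axis, 50 to 100 g; may be absent (None); free body, origin at the centre of its underside, z up, x and y along its sides
- tray_s2: white square honeycomb firing tray with crowns on pins, 52 by 52 mm, 16 mm thick, pins and crowns to 37 mm within 20 mm of its axis, 50 to 100 g; may be absent (None); free body, origin at the centre of its underside, z up, x and y along its sides
- spent_r: empty brown round firing tray with bare pins, 60 mm diameter, 16 mm thick, 50 to 100 g, starting in a round recess of the case; may be absent (None); free body, origin at the centre of its underside, z up
- spent_s: empty brown square firing tray with bare pins, 52 by 52 mm, 16 mm thick, 50 to 100 g, starting in a square recess of the case; may be absent (None); free body, origin at the centre of its underside, z up
- liquid_a: small amber bottle with a blue cap, 34 mm diameter, 62 mm tall, loose; a bystander, origin at its base
- liquid_b: small amber bottle with a red cap, 34 mm diameter, 62 mm tall, loose; a bystander, origin at its base
- paste_jar: small jar with a white lid, 44 mm diameter, 35 mm tall, loose; a bystander, origin at its base
Mind the look-alikes: they are no part of the job. Leave any yellow look-alike of the tray_s1 alone. Leave any blue look-alike of the tray_r1 alone.

How it is judged (in metres and radians):
On the way, in this order (a step that is already met when the one before it is completed fails the run):
1. the cover is folded open, its two panels flat against each other (value of joint cover above 1.33 rad), for 0.3 s.
2. with the cover still folded open, every empty tray lies on the rest plate and every tray with crowns is down in a recess of its outline (((horizontal distance between tray_r1 and nest_round1 below 0.006 m and z of tray_r1 in the frame of nest_round1 below 0.003 m and angle between tray_r1's own z axis and vertical below 0.08 rad) or (horizontal distance between tray_r1 and nest_round2 below 0.006 m and z of tray_r1 in the frame of nest_round2 below 0.003 m and angle between tray_r1's own z axis and vertical below 0.08 rad)) and ((horizontal distance between tray_r2 and nest_round1 below 0.006 m and z of tray_r2 in the frame of nest_round1 below 0.003 m and angle between tray_r2's own z axis and vertical below 0.08 rad) or (horizontal distance between tray_r2 and nest_round2 below 0.006 m and z of tray_r2 in the frame of nest_round2 below 0.003 m and angle between tray_r2's own z axis and vertical below 0.08 rad)) and ((horizontal distance between tray_s1 and nest_square1 below 0.006 m and z of tray_s1 in the frame of nest_square1 below 0.003 m and angle between tray_s1's own z axis and vertical below 0.08 rad) or (horizontal distance between tray_s1 and nest_square2 below 0.006 m and z of tray_s1 in the frame of nest_square2 below 0.003 m and angle between tray_s1's own z axis and vertical below 0.08 rad)) and ((horizontal distance between tray_s2 and nest_square1 below 0.006 m and z of tray_s2 in the frame of nest_square1 below 0.003 m and angle between tray_s2's own z axis and vertical below 0.08 rad) or (horizontal distance between tray_s2 and nest_square2 below 0.006 m and z of tray_s2 in the frame of nest_square2 below 0.003 m and angle between tray_s2's own z axis and vertical below 0.08 rad)) and x of spent_r in the frame of rest_plate between -0.08 and 0.08 m and y of spent_r in the frame of rest_plate between -0.038 and 0.038 m and z of spent_r in the frame of rest_plate between 0.008 and 0.016 m and angle between each of spent_r, spent_s's own z axis and vertical below 0.1 rad and x of spent_s in the frame of rest_plate between -0.08 and 0.08 m and y of spent_s in the frame of rest_plate between -0.038 and 0.038 m and z of spent_s in the frame of rest_plate between 0.008 and 0.016 m and value of joint cover above 1.2 rad), for 0.3 s.
At the end, for the whole second after the job is handed in: The cover is shut (joint below 0.06 rad); each tray with crowns is fully down and level in a recess of its own outline (within 3 mm of the floor and 6 mm of the centre); each empty tray lies flat on the rest plate, its centre inside the plate's edge; all at rest (((horizontal distance between tray_r1 and nest_round1 below 0.006 m and z of tray_r1 in the frame of nest_round1 below 0.003 m and angle between tray_r1's own z axis and vertical below 0.08 rad) or (horizontal distance between tray_r1 and nest_round2 below 0.006 m and z of tray_r1 in the frame of nest_round2 below 0.003 m and angle between tray_r1's own z axis and vertical below 0.08 rad)) and ((horizontal distance between tray_r2 and nest_round1 below 0.006 m and z of tray_r2 in the frame of nest_round1 below 0.003 m and angle between tray_r2's own z axis and vertical below 0.08 rad) or (horizontal distance between tray_r2 and nest_round2 below 0.006 m and z of tray_r2 in the frame of nest_round2 below 0.003 m and angle between tray_r2's own z axis and vertical below 0.08 rad)) and ((horizontal distance between tray_s1 and nest_square1 below 0.006 m and z of tray_s1 in the frame of nest_square1 below 0.003 m and angle between tray_s1's own z axis and vertical below 0.08 rad) or (horizontal distance between tray_s1 and nest_square2 below 0.006 m and z of tray_s1 in the frame of nest_square2 below 0.003 m and angle between tray_s1's own z axis and vertical below 0.08 rad)) and ((horizontal distance between tray_s2 and nest_square1 below 0.006 m and z of tray_s2 in the frame of nest_square1 below 0.003 m and angle between tray_s2's own z axis and vertical below 0.08 rad) or (horizontal distance between tray_s2 and nest_square2 below 0.006 m and z of tray_s2 in the frame of nest_square2 below 0.003 m and angle between tray_s2's own z axis and vertical below 0.08 rad)) and x of spent_r in the frame of rest_plate between -0.08 and 0.08 m and y of spent_r in the frame of rest_plate between -0.038 and 0.038 m and z of spent_r in the frame of rest_plate between 0.008 and 0.016 m and angle between each of spent_r, spent_s's own z axis and vertical below 0.1 rad and x of spent_s in the frame of rest_plate between -0.08 and 0.08 m and y of spent_s in the frame of rest_plate between -0.038 and 0.038 m and z of spent_s in the frame of rest_plate between 0.008 and 0.016 m and value of joint cover below 0.06 rad and velocity of joint cover below 0.05 rad/s and linear speed of each of tray_r1, tray_r2, tray_s1, tray_s2, spent_r, spent_s below 0.02 m/s); the robot touches nothing.
It fails at once if a firing tray is tipped (more than about 35 degrees) (angle between any of tray_r1, tray_r2, tray_s1, tray_s2, spent_r, spent_s's own z axis and vertical above 0.6 rad).
It fails at once if a bottle or the jar is knocked over (angle between any of liquid_a, liquid_b, paste_jar's own z axis and vertical above 0.6 rad).
Of spent_r, spent_s only 1 to 2 are there at a start; the rules pass over those that are not, and their reading is None.
Of tray_r1, tray_r2, tray_s1, tray_s2 only 2 to 4 are there at a start; the rules pass over those that are not, and their reading is None.
At some moment in a run one of tray_r1, tray_r2, tray_s1, tray_s2 may be knocked a few centimetres aside while the robot is not near it.
It also fails if it takes over 210 s, if anything falls off the work surface, if the arm or the gripper's body presses on something with over 40 N, if the wrist force passes 120 N, or if a joint passes its speed limit or range.

ROBOT

A 6-joint arm with a two-finger parallel gripper is mounted at the origin on the work surface. World frame = base frame: x ahead of the robot, y to its left, z up, the work surface at z = 0. Lengths are in mm, angles in degrees, forces in N, time in s.
With the tool pointing down it reaches from about 275 to 875 mm from the base axis. Payload 12.5 kg.
Tool frame: the origin (TCP) lies at the very end of the fingers, on their centre line; the grasp point (between the pads) lies 19 mm behind it; z points along the fingers, y is the direction in which the jaws open and shut (so a half turn about z gives the same grasp; the last joint's range is limited). The gripper opens to 85 mm and grips with 20 to 120 N. Pads are 22 mm wide; open, the fingers measure 114 mm over their backs; the gripper's body (76 mm by 85 mm) begins 54 mm behind the grasp point. The pads swing forward as they close: fully open they stand 13 mm farther back than shut.
Start: joints at [-76.18, 20.094, 94.641, -0, 65.266, -4.847], TCP at [176.056, -521.046, 231.29] pointing down, gripper open.
Joint ranges: [-157.81, 157.81], [-45, 120.19], [0.68, 151.7], [-89.99, 269.99], [4.06, 180], [-164.3, 164.3]. Speed limits (degrees/s): [127.2, 127.2, 159.86, 180, 180, 180].

INTERFACE

Orientations are given as [roll, pitch, yaw] about the fixed x, y, z axes, in that order (R = Rz(yaw) Ry(pitch) Rx(roll)).
In Python, from plant import telemetry, optics, ticket gives the robot as it stands.
- The arm moves only by the shell command python3 -m handwheel 'ROWS' [FORCE]. ROWS is JSON, one flat list of numbers, 7 for each row, row after row: the turn, a rotation vector about the tool's x, y, z in rad, then the shift along the tool's x, y, z in m, then the closure, from 0 (fully open) to 1 (shut). In form: [ax, ay, az, dx, dy, dz, claw, ax, ay, az, dx, dy, dz, claw, ...]. A call has exactly 5 rows; each row is the pose to reach, as a shift and turn from the pose commanded when the call began, along the tool's axes at that moment; what a row does not reach only later rows make up. A row lasts 1/10 s, in which the tool goes at most 50 mm and 8.59 degrees, less where a joint would pass 70% of its speed; a pose out of reach is approached as far as the arm can. A call with a gripper value outside its range is refused whole. The fingers move at their own pace and stop on an object; FORCE is the grip in N (left out, the last holds). Time passes only in rows, so rows that repeat a pose let the fingers close, or fill a call up. It gives the time, the measured TCP pose, the force and the opening at its end, in the units of the state.
- telemetry.get_obs(): the state, without advancing time (a new reading comes with each control period).
- optics.snapshot(name): name is "scene" or "top" or "wrist"; returns a dict with "pixels" (400x640x3 uint8, red, green, blue), "range_z" (400x640 float32, mm along the optical axis (not along the pixel's ray), 0 where there is no reading), "fx", "fy", "cx", "cy" (pixels), "dist" ([k1, k2, p1, p2, k3] as OpenCV has them; the pictures are not rectified), "origin" and "attitude" of the camera in the world. Camera axes: x right, y down, z forward; pixel columns grow to the right and rows downward; lengths in mm; the calibration is good to about 2 mm. A picture is of the moment at which its call begins.
- ticket.job_done(): hands the job in, once; it reports no verdict.
The state is a dict: "t": time; "joint_pos": joint angles; "joint_velocities": joint speeds; "tau": joint torques, N m; "ee_pos": TCP position; "eef_rot": TCP orientation; "force": force on the tool from outside, world axes, zero at the start; "torque": the same for the moment, N m; "finger_gap": opening from 0.0 (shut) to 1.0 (fully open).
Only numpy, scipy, OpenCV 4.12 (cv2) and the standard library are available. Lean on these libraries where they do the work, as an engineer would, in place of code of your own. Each camera call takes 0.05 s, during which the arm holds its last target. There are 200 camera calls.

## Working session

There is one attempt and no reset: what is moved stays moved. The work goes in short steps, Python scripts to look and compute and a shell command to move; the robot and the scene stay as the last step left them, time stands still between calls to the robot, and variables do not carry over. Pictures are saved under pics/ and viewed, about 12 in all and at most 16, crops included, and the job is handed in when it is done.

```bash
ls; mkdir -p pics
python3 - <<'E'
from plant import telemetry, optics
import cv2,numpy as np
print(telemetry.get_obs())
for n in ("scene","top"):
    s=optics.snapshot(n); cv2.imwrite(f"pics/{n}0.png",s["pixels"][...,::-1]); np.savez(f"{n}0.npz",**s)
    print(n,s["fx"],s["fy"],s["cx"],s["cy"],s["dist"],s["origin"],s["attitude"])
E
```

```text
pics
{'t': 0.0, 'joint_pos': array([-7.61809266e+01,  2.01239846e+01,  9.46774702e+01,  1.40788046e-03,
        6.52662973e+01, -4.84646560e+00]), 'joint_velocities': array([ 0.03732736, -0.10278032, -0.12669884,  0.1011481 ,  0.06351844,
       -0.00393377]), 'tau': array([-5.75981849e-04, -5.06109202e+01, -2.91406327e+01, -1.11855925e-04,
        4.50232401e-03, -9.45651749e-06]), 'ee_pos': array([ 175.97955562, -520.73007974,  230.75834898]), 'eef_rot': array([-1.79932598e+02, -6.99756047e-03,  1.86649451e+01]), 'force': array([0.81115222, 0.35760728, 0.36961265]), 'torque': array([-0.0180205 ,  0.0184027 ,  0.00329333]), 'finger_gap': 0.9986298568081421}
scene 483.0407586479727 483.0407586479727 319.6082528249641 190.27583627474718 [-0.04275279  0.          0.          0.          0.        ] [1061.44155067 -534.48571022 1081.355169  ] [-142.52966222   -0.9689066    48.32570391]
top 420.6919361253442 420.6919361253442 319.9488852897515 198.9256115540934 [-0.09587138  0.          0.          0.          0.        ] [ 306.60250854   -5.59057299 1356.35498847] [-1.69689960e+02  5.37650277e-02 -9.06297871e+01]
```

View pics/top0.png

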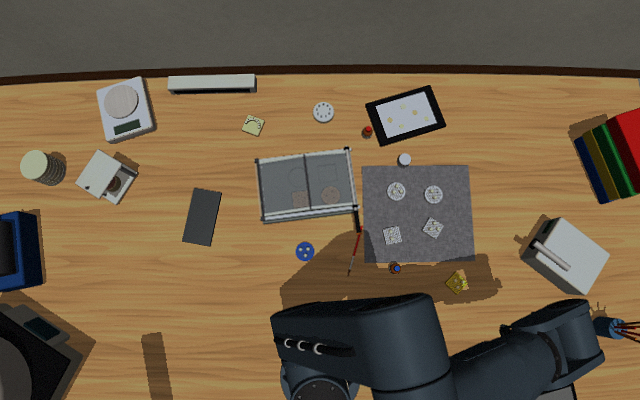

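View pics/scene0.png

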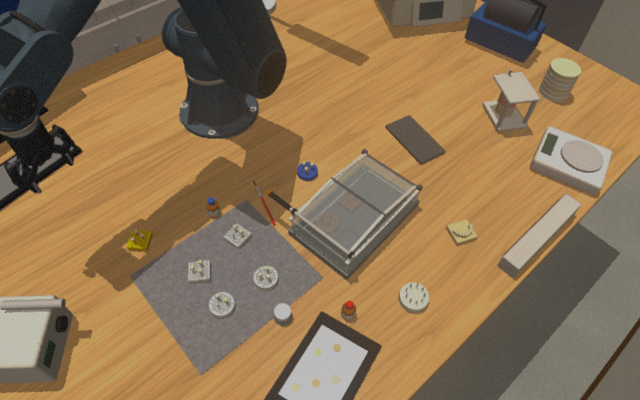

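The top view shows the case at about (305,185). Four white trays sit on the grey mat: round at (397,191) and (434,194), square at (392,235) and (433,228). The rest plate is at (202,217). The grip is at (357,220), near the case's lower right corner. The bottles are at (368,131) and (395,268), and the jar is at (404,159). The brown trays show faintly under the cover at (330,195) and (298,200).

```bash
cat > h.py <<'E'
import numpy as np,cv2
from scipy.spatial.transform import Rotation as Ro
from plant import telemetry, optics
def load(n): return dict(np.load(n))
def cam(s):
    K=np.array([[s["fx"],0,s["cx"]],[0,s["fy"],s["cy"]],[0,0,1.]]); R=Ro.from_euler("xyz",s["attitude"],degrees=True).as_matrix()
    return K,np.array(s["dist"],float),R,np.array(s["origin"],float)
def plane(s,uv,z):
    K,d,R,o=cam(s); p=cv2.undistortPoints(np.array(uv,float).reshape(-1,1,2),K,d).reshape(-1,2)
    r=np.c_[p,np.ones(len(p))]@R.T
    return o+r*((z-o[2])/r[:,2])[:,None]
def proj(s,P):
    K,d,R,o=cam(s); return cv2.projectPoints((np.array(P,float).reshape(-1,3)-o)@R,np.zeros(3),np.zeros(3),K,d)[0].reshape(-1,2)
def cloud(s):
    K,d,R,o=cam(s); v,u=np.mgrid[:400,:640]; p=cv2.undistortPoints(np.stack([u,v],-1).reshape(-1,1,2).astype(float),K,d).reshape(-1,2)
    z=s["range_z"].reshape(-1,1); return (o+(np.c_[p,np.ones(len(p))]*z)@R.T).reshape(400,640,3)
def snap(n,f=None):
    s=optics.snapshot(n)
    if f: np.savez(f+".npz",**s); cv2.imwrite(f"pics/{f}.png",s["pixels"][...,::-1])
    return s
def blobs(m,lo=30):
    n,l,st,c=cv2.connectedComponentsWithStats(m.astype(np.uint8)); return [(i,c[i],st[i,4],l==i) for i in range(1,n) if st[i,4]>=lo]
E
python3 - <<'E'
from h import *
s=load("top0.npz"); P=cloud(s)
for u,v in [(202,217),(397,191),(434,194),(392,235),(433,228),(323,112),(305,251),(368,131),(395,268),(404,159),(457,281),(330,195),(300,200),(357,215),(420,210),(285,185),(330,170)]: print((u,v),P[v,u].round(),s["pixels"][v,u])
im=s["pixels"][...,::-1]
a=cv2.resize(im[140:290,230:480],None,fx=3.2,fy=3.2,interpolation=cv2.INTER_CUBIC); cv2.imwrite("pics/c1.png",a)
s=load("scene0.npz");a=cv2.resize(s["pixels"][...,::-1][140:290,240:440],None,fx=4,fy=4,interpolation=cv2.INTER_CUBIC); cv2.imwrite("pics/c2.png",a)
E
```

```text
(202, 217) [496. 377.  12.] [56 61 59]
(397, 191) [ 574. -258.   16.] [144 145 152]
(434, 194) [ 562. -380.   17.] [142 145 150]
(392, 235) [ 430. -235.   21.] [133 136 137]
(433, 228) [ 452. -371.   12.] [149 153 162]
(323, 112) [847. -21.  20.] [167 174 176]
(305, 251) [383.  42.  21.] [ 35  64 138]
(368, 131) [ 764. -165.   62.] [64  9  7]
(395, 268) [ 325. -233.   65.] [ 35  82 171]
(404, 159) [ 676. -283.   36.] [165 173 181]
(457, 281) [ 281. -438.   17.] [110  90  33]
(330, 195) [547. -38. 100.] [113 105  99]
(300, 200) [532.  53. 103.] [114 108 100]
(357, 215) [ 485. -118.   98.] [11 15 17]
(420, 210) [ 513. -334.    2.] [96 95 96]
(285, 185) [579.  99. 101.] [ 92  98 100]
(330, 170) [625. -39. 100.] [ 97 101 102]
```

View pics/c1.png

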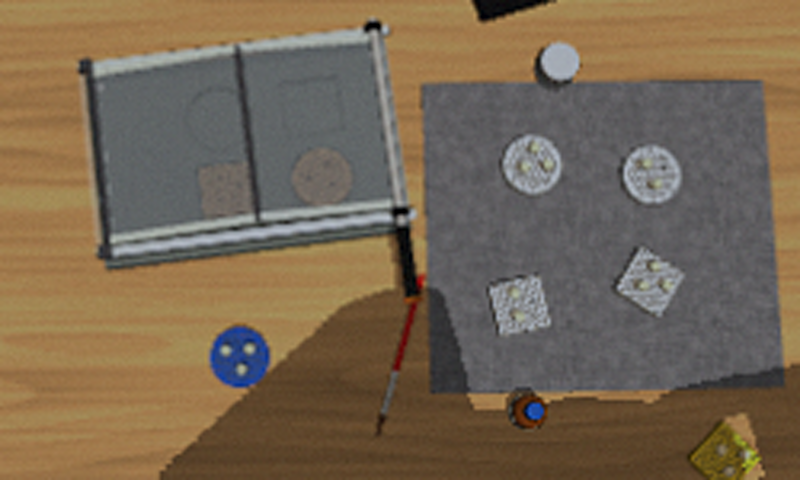

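Run:
```python
from h import *
s=load("top0.npz"); P=cloud(s); c=lambda u,v:(230+u/3.2-.34,140+v/3.2-.34)
h=plane(s,[c(85,67),c(105,252)],82); b=plane(s,[c(375,27),c(402,213)],95); g=plane(s,[c(402,225),c(412,296)],95); k=plane(s,[c(240,45),c(258,220)],112)
for n,q in (("hinge",h),("bar",b),("grip",g),("knee",k)):
    d=q[1]-q[0]; print(n,q.round(1).tolist(),"mid",q.mean(0).round(1),"yaw",np.degrees(np.arctan2(-d[1],-d[0])).round(2),np.linalg.norm(d).round(1))
d=h.mean(0)-b.mean(0);print("y dir",np.degrees(np.arctan2(-d[0],d[1])),np.linalg.norm(d))
px=s["pixels"].astype(int); m=(px.min(2)>115)&(P[...,2]>8)&(P[...,2]<45)
m=cv2.morphologyEx(m.astype(np.uint8),cv2.MORPH_CLOSE,np.ones((5,5)))
for i,ce,a,mm in blobs(m,100):
    if not 300<ce[0]<460: continue
    cn=max(cv2.findContours(mm.astype(np.uint8),0,2)[0],key=cv2.contourArea); q=plane(s,cn.reshape(-1,2),16)[:,:2].astype(np.float32)
    print(ce.round(),a,cv2.minAreaRect(q),cv2.minEnclosingCircle(q))
t=(P[...,2]>9)&(P[...,2]<15)&(px.max(2)<80)
for i,ce,a,mm in blobs(t,300):
    q=plane(s,np.argwhere(mm)[:,::-1],12)[:,:2].astype(np.float32); print("dark",ce,a,cv2.minAreaRect(q))
```

```text
hinge [[663.0, 191.9, 82.0], [479.8, 169.6, 82.0]] mid [571.4 180.7  82. ] yaw 6.94 184.6
bar [[696.4, -92.7, 95.0], [512.3, -114.1, 95.0]] mid [ 604.3 -103.4   95. ] yaw 6.64 185.3
grip [[500.8, -113.8, 95.0], [433.2, -121.5, 95.0]] mid [ 467.  -117.6   95. ] yaw 6.5 68.1
knee [[674.5, 38.5, 112.0], [504.4, 22.3, 112.0]] mid [589.5  30.4 112. ] yaw 5.42 170.9
y dir 6.6145179080650784 286.287584424275
[405. 114.] 1736 ((840.0449829101562, -300.63580322265625), (119.62177276611328, 179.700439453125), 17.502267837524414) ((839.1918334960938, -301.2401428222656), 105.54936981201172)
[323. 111.] 325 ((850.8617553710938, -20.63180923461914), (67.6788101196289, 68.43551635742188), 89.36382293701172) ((851.3280029296875, -20.107074737548828), 35.600616455078125)
[405. 159.] 108 ((681.6942138671875, -288.49945068359375), (37.15665817260742, 34.30923080444336), 89.54883575439453) ((681.6784057617188, -288.3882141113281), 19.905372619628906)
[396. 191.] 255 ((575.7072143554688, -253.67596435546875), (55.82598876953125, 57.05954360961914), 87.6996841430664) ((575.26220703125, -254.60296630859375), 29.850881576538086)
[433. 194.] 237 ((561.1844482421875, -376.5545654296875), (53.03429412841797, 57.087158203125), 86.76054382324219) ((561.5199584960938, -377.351318359375), 29.232219696044922)
[432. 227.] 239 ((453.0194091796875, -368.63897705078125), (49.45506286621094, 50.94816207885742), 56.12275314331055) ((452.94561767578125, -368.5581970214844), 34.66693115234375)
[392. 235.] 253 ((431.01165771484375, -236.2882080078125), (51.25722885131836, 51.55705261230469), 11.558549880981445) ((429.04827880859375, -236.24746704101562), 33.78554153442383)
dark [201.43732591 217.51532033] 1077 ((497.2976989746094, 378.46136474609375), (95.13555908203125, 178.4930419921875), 79.22029113769531)
```

The case is at about (589,35) with yaw 6.6°. The rest plate is at (497,378) and its long side lies along yaw about -10.8°. First move is toward the grip, which I'll straddle from above.

```bash
cat > d.py <<'E'
# d.py x y z yaw : rows' shift/turn from the present pose (tool down)
import sys; from h import *
x,y,z,w=map(float,sys.argv[1:5]); o=telemetry.get_obs(); R=Ro.from_euler("xyz",o["eef_rot"],degrees=True)
T=Ro.from_euler("xyz",[180,0,w],degrees=True)
print("t",round(o["t"],1),"at",o["ee_pos"].round(1),o["eef_rot"].round(1),"F",o["force"].round(1),"gap",round(o["finger_gap"],3))
print("turn",(R.inv()*T).as_rotvec().round(3),"shift",(R.inv().apply(np.array([x,y,z])-o["ee_pos"])/1000).round(4))
E
python3 -m handwheel '[0,0,0.15,0.04,-0.03,0.0,0.4, 0,0,0.21,0.08,-0.06,0.01,0.79, 0,0,0.21,0.12,-0.09,0.01,0.79, 0,0,0.21,0.16,-0.12,0.02,0.79, 0,0,0.21,0.198,-0.146,0.02,0.79]' 30
python3 d.py 458 -119 170 6.6
```

```text
t: 0.6
ee_pos: [317.2, -317.1, 210.4]
eef_rot: [-179.9, 0.0, 6.6]
force: [0.7, -0.7, 0.5]
finger_gap: 0.215
t 0.6 at [ 317.2 -317.1  210.4] [-179.9    0.     6.6] F [ 0.7 -0.7  0.5] gap 0.215
turn [-0.001  0.001  0.   ] shift [ 0.1627 -0.1805  0.0405]
```

```bash
python3 -m handwheel '[0,0,0,0.033,-0.036,0.01,0.79, 0,0,0,0.065,-0.072,0.02,0.79, 0,0,0,0.098,-0.108,0.03,0.79, 0,0,0,0.13,-0.144,0.04,0.79, 0,0,0,0.163,-0.181,0.04,0.79]' >/dev/null
python3 d.py 458 -119 76 6.6; python3 -c "
from h import *
s=snap('wrist','w1');P=cloud(s);px=s['pixels'].astype(int);print(s['origin'],s['attitude'])
m=(P[...,2]>80)&(P[...,2]<106)&(px.max(2)<60)
for i,c,a,mm in blobs(m,200): q=P[mm];print(c,a,q.min(0).round(),q.max(0).round(),np.median(q,0).round())"
```

```text
t 1.1 at [ 458.  -118.7  170.1] [-1.8e+02  1.0e-01  6.6e+00] F [ 0.8 -2.3  0.8] gap 0.211
turn [-0.001  0.002  0.   ] shift [0.0001 0.0004 0.0941]
[ 535.99152026 -110.97357499  311.90780708] [ 1.62158121e+02  7.01925945e-02 -8.33800614e+01]
[316.95  134.975] 280 [ 510. -121.   88.] [ 519. -105.  103.] [ 515. -113.  100.]
[316.73588579 196.9578196 ] 1541 [ 432. -129.   89.] [ 502. -108.  101.] [ 470. -118.   99.]
```

View pics/w1.png

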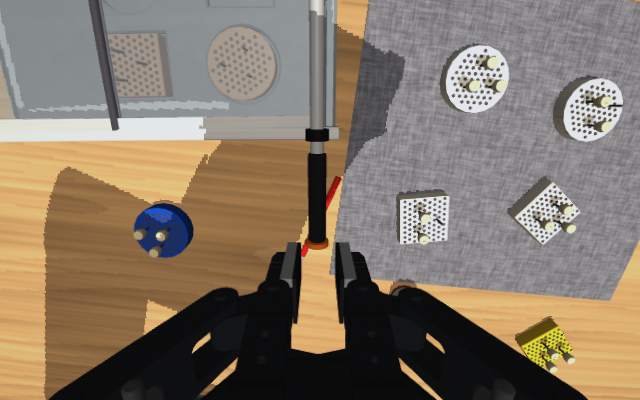

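The grip is at (318,200) in the wrist view, between the fingers, and measures 70 mm long at z of about 92. I'll go down and push.

```bash
python3 -m handwheel '[0,0,0,0,0,0.025,0.79, 0,0,0,0,0,0.05,0.79, 0,0,0,0,0,0.075,0.79, 0,0,0,0,0,0.094,0.79, 0,0,0,0,0,0.094,0.79]' >/dev/null
python3 -m handwheel '[0,0,0,0,-0.006,0,0.79, 0,0,0,0,-0.015,0,0.79, 0,0,0,0,-0.03,0,0.79, 0,0,0,0,-0.045,0,0.79, 0,0,0,0,-0.06,0,0.79]' >/dev/null
python3 d.py 458 -119 76 6.6; python3 -c "
from h import *
s=snap('wrist','w2')"
```

```text
t 2.1 at [451.4 -60.6  78.4] [ 1.799e+02 -1.000e-01  6.600e+00] F [ 1.  -1.2 -0.7] gap 0.211
turn [ 0.001 -0.002  0.001] shift [-0.0002  0.0588  0.0025]
```

View pics/w2.png

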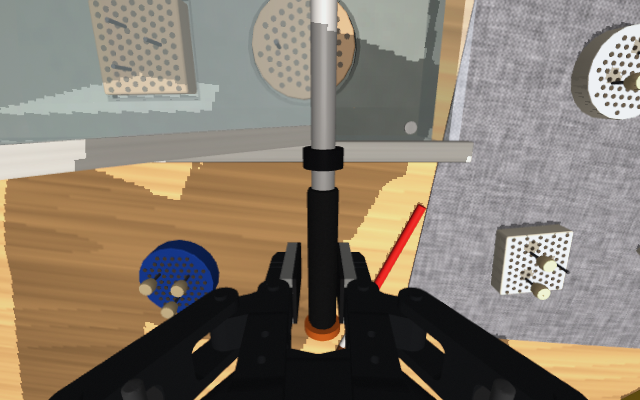

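The grip at (322,260) is held between the pads and the bar is moving. Continuing the push.

```bash
python3 -m handwheel '[0,0,0,0,-0.015,0,0.79, 0,0,0,0,-0.03,0,0.79, 0,0,0,0,-0.045,0,0.79, 0,0,0,0,-0.06,0,0.79, 0,0,0,0,-0.075,0,0.79]' | grep -i force
python3 -m handwheel '[0,0,0,0,-0.015,0,0.79, 0,0,0,0,-0.03,0,0.79, 0,0,0,0,-0.045,0,0.79, 0,0,0,0,-0.06,0,0.79, 0,0,0,0,-0.075,0,0.79]'|grep -i force
python3 -m handwheel '[0,0,0,0,-0.010,0,0.79, 0,0,0,0,-0.02,0,0.79, 0,0,0,0,-0.03,0,0.79, 0,0,0,0,-0.04,0,0.79, 0,0,0,0,-0.048,0,0.79]'|grep -i force
python3 d.py 427 146 76 6.6; python3 -c "
from h import *
s=snap('scene','s1');P=cloud(s);Q=P[(P[...,2]>200)&(P[...,1]>100)&(P[...,0]>450)]; print(Q.max(0),np.median(Q,0))"
```

```text
force: [0.1, -0.9, -0.5]
force: [0.1, -0.5, -1.1]
force: [0.5, 0.4, -0.7]
t 3.7 at [428.  136.3  77.3] [-180.    -0.     6.6] F [ 0.5  0.4 -0.7] gap 0.207
turn [-0.    -0.     0.001] shift [ 0.0001 -0.0098  0.0013]
[ 662.34226517 1023.20269571  384.34874562] [467.82705936 155.87137381 245.77852536]
```

View pics/s1.png

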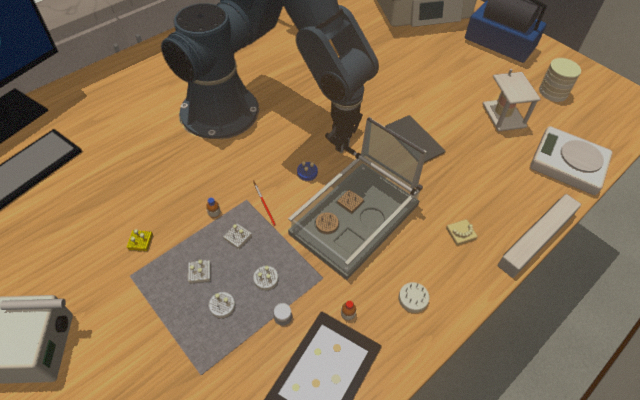

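The scene view shows the panels almost upright at (390,155). Both brown trays are now visible in their recesses. I'll creep the last millimetres while watching the force.

```bash
python3 -m handwheel '[0,0,0,0,-0.002,0,0.79, 0,0,0,0,-0.004,0,0.79, 0,0,0,0,-0.006,0,0.79, 0,0,0,0,-0.008,0,0.79, 0,0,0,0,-0.008,0,0.79]'|grep -E "force|ee_pos"
python3 -m handwheel '[0,0,0,0,-0.001,0,0.79, 0,0,0,0,-0.002,0,0.79, 0,0,0,0,-0.003,0,0.79, 0,0,0,0,-0.004,0,0.79, 0,0,0,0,-0.004,0,0.79]'|grep -E "force|ee_pos"
```

```text
ee_pos: [427.2, 143.6, 77.3]
force: [-0.3, -0.4, -0.4]
ee_pos: [426.7, 147.6, 77.3]
force: [0.1, 0.3, 0.4]
```

```bash
python3 -m handwheel '[0,0,0,0,-0.001,0,0.79, 0,0,0,0,-0.002,0,0.79, 0,0,0,0,-0.003,0,0.79, 0,0,0,0,-0.004,0,0.79, 0,0,0,0,-0.004,0,0.79]'|grep -E "force|ee_pos"
python3 -c "
from h import *
s=snap('wrist','w3');P=cloud(s);px=s['pixels'].astype(int)
m=(px[...,0]>120)&(px[...,2]<60)&(P[...,2]>75)&(P[...,2]<110)
for i,c,a,mm in blobs(m,20): print(c,a,np.median(P[mm],0))
cv2.imwrite('pics/w3c.png',s['pixels'][...,::-1][100:400,150:550])"
```

```text
ee_pos: [426.3, 151.1, 77.3]
force: [1.1, -6.3, 0.3]
[321.092 328.944] 250 [399.21176814 145.1342721   99.11634948]
```

View pics/w3c.png

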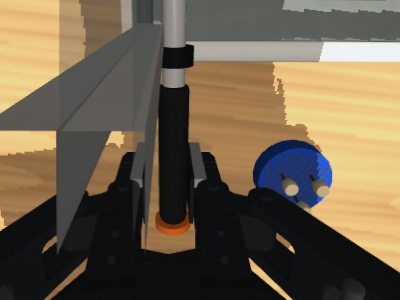

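The panels are edge-on together at (150,120) in the crop, and -6 N shows the stop. I'll press slightly more, hold, then lift off.

```bash
python3 -m handwheel '[0,0,0,0,-0.001,0,0.79, 0,0,0,0,-0.002,0,0.79, 0,0,0,0,-0.002,0,0.79, 0,0,0,0,-0.002,0,0.79, 0,0,0,0,-0.002,0,0.79]'|grep -E "force|ee_pos"
python3 -m handwheel '[0,0,0,0,0.003,0,0.79, 0,0,0,-0.0,0.003,-0.02,0.79, 0,0,0,0,0.003,-0.06,0.79, 0,0,0,0,0.003,-0.1,0.79, 0,0,0,0,0.003,-0.12,0.79]'|grep -E "force|ee_pos"
python3 d.py 490 135 200 6.6
python3 -c "
from h import *
s=snap('top','t1');P=cloud(s);Q=P[(P[...,2]>150)&(P[...,1]>130)&(P[...,1]<210)&(P[...,0]>520)&(P[...,0]<680)];print(len(Q),np.percentile(Q,[2,50,98],axis=0).round())"
```

```text
ee_pos: [426.1, 152.1, 77.2]
force: [2.3, -16.0, -0.1]
ee_pos: [427.2, 150.8, 200.3]
force: [-0.1, -0.4, -0.0]
t 6.3 at [427.2 150.8 200.3] [-180.    -0.2    6.6] F [-0.1 -0.4 -0. ] gap 0.21
turn [-0.001 -0.004  0.001] shift [0.0606 0.0229 0.0006]
318 [[527. 164. 154.]
 [591. 174. 226.]
 [655. 185. 234.]]
```

The panels stand at world y 164–185, top 226–234 mm, so the cover is folded. Next is a wrist view over the case.

```bash
python3 -m handwheel '[0,0,0,0.0,0.045,0,0.79, 0,0,0,0.01,0.09,-0.02,0.5, 0,0,0,0.03,0.12,-0.04,0, 0,0,0,0.05,0.12,-0.06,0, 0,0,0,0.06,0.12,-0.06,0]'|grep -E "force|ee_pos"
python3 -m handwheel '[0,0,0,0,0,0,0, 0,0,0,0,0,0,0, 0,0,0,0,0,0,0, 0,0,0,0,0,0,0, 0,0,0,0,0,0,0]'|grep -E "force|ee_pos"
python3 -c "
from h import *
s=snap('wrist','w4');print(s['fx'],s['origin'])"
```

```text
ee_pos: [502.0, 37.5, 259.2]
force: [-0.0, -0.0, -0.6]
ee_pos: [499.5, 38.4, 257.1]
force: [-0.5, 0.5, 0.7]
300.5442171336116 [577.18129388  46.16265645 399.03098435]
```

View pics/w4.png

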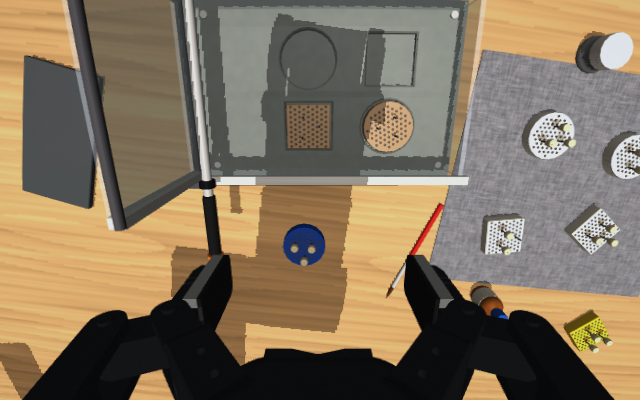

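The wrist view shows the empty round recess at (308,58) and the empty square at (391,59). The brown square is at (309,126) and the brown round at (388,125). The panels are folded on the left, and the grip at (212,225) stays put.

```bash
cat > meas.py <<'E'
# meas.py file : outlines of trays in a saved wrist view
import sys; from h import *
s=load(sys.argv[1]+".npz"); P=cloud(s); px=s["pixels"]; hsv=cv2.cvtColor(px,cv2.COLOR_RGB2HSV).astype(int)
def fit(name,m,z,zlo,zhi):
    m=m&(P[...,2]>zlo)&(P[...,2]<zhi); m=cv2.morphologyEx(m.astype(np.uint8),cv2.MORPH_CLOSE,np.ones((5,5)))
    m=cv2.morphologyEx(m,cv2.MORPH_OPEN,np.ones((5,5)))
    for i,c,a,mm in blobs(m,400):
        cn=max(cv2.findContours(mm.astype(np.uint8),0,2)[0],key=cv2.contourArea).reshape(-1,2)
        q=plane(s,cn,z)[:,:2].astype(np.float32); (cx,cy),(w,h),an=cv2.minAreaRect(q); (ex,ey),r=cv2.minEnclosingCircle(q)
        A=cv2.contourArea(q)/(w*h)
        if 40<w<75 and 40<h<75: print(name,c.round(),"rect",round(cx,1),round(cy,1),round(w,1),round(h,1),"ang",round(an,1),"circ",round(ex,1),round(ey,1),round(r,1),"fill",round(A,2))
up=int(sys.argv[2]) if len(sys.argv)>2 else 0
fit("white-bench",(hsv[...,1]<50)&(hsv[...,2]>115),16,11,19)
fit("white-nest",(hsv[...,1]<50)&(hsv[...,2]>115),31,27,34)
fit("brown-nest",(hsv[...,1]>60)&(hsv[...,0]<25),31,27,34)
fit("brown-plate",(hsv[...,1]>60)&(hsv[...,0]<25),28,22,31)
E
python3 meas.py w4
python3 - <<'E'
from h import *
s=load("w4.npz"); q=plane(s,[(308,27),(308,90),(277,58),(339,58)],22); print(q.round(1)[:,:2],q.mean(0))
im=s["pixels"][...,::-1]
a=cv2.resize(im[0:180,190:490],None,fx=2.6,fy=2.6,interpolation=cv2.INTER_CUBIC); cv2.imwrite("pics/w4c.png",a)
E
```

```text
white-bench [549. 135.] rect 574.1 -253.1 59.3 57.2 ang 36.8 circ 574.6 -254.1 30.1 fill 0.69
white-bench [593. 230.] rect 453.8 -366.7 52.7 52.0 ang 55.6 circ 453.4 -365.8 33.1 fill 0.75
white-bench [504. 235.] rect 432.3 -234.8 52.2 52.0 ang 11.6 circ 432.3 -234.8 35.0 fill 0.89
brown-nest [388. 126.] rect 560.8 -39.7 59.3 58.4 ang 66.8 circ 561.0 -39.7 30.0 fill 0.77
brown-nest [308. 126.] rect 549.8 55.2 51.4 51.4 ang 6.6 circ 549.6 55.2 35.4 fill 0.98
brown-plate [387. 126.] rect 560.7 -40.4 59.3 59.4 ang 9.1 circ 560.7 -40.1 30.4 fill 0.78
brown-plate [308. 126.] rect 549.5 55.3 51.8 51.9 ang 6.6 circ 549.3 55.3 35.7 fill 0.98
[[658.   66.8]
 [591.1  59.6]
 [621.9  98.8]
 [630.1  27.9]] [625.24931757  63.27744539  22.        ]
```

View pics/w4c.png

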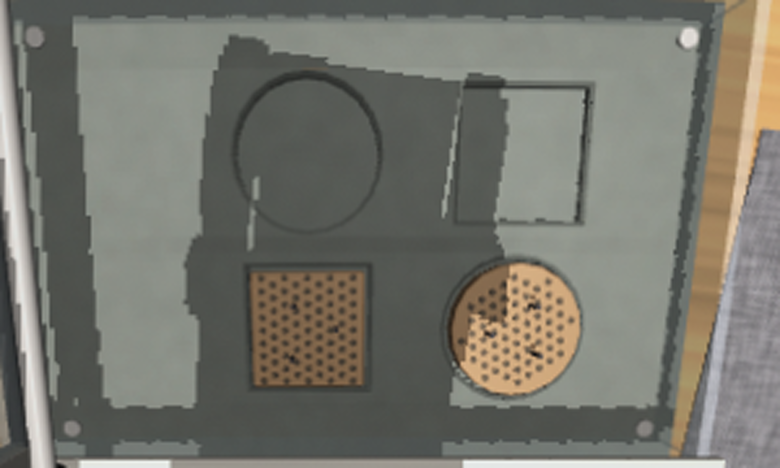

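```bash
python3 - <<'E'
from h import *
for f,u0,u1 in (("w4",185,235),("w4",405,455),("w1",280,302)):
    s=load(f+".npz");P=cloud(s); Q=P[235:330,u0:u1].reshape(-1,3); Q=Q[Q[:,2]>160 if f=="w1" else Q[:,2]>200]; print(f,np.percentile(Q,[0,1,5,50],axis=0).round(1)[:,2])
s=load("w4.npz"); q=plane(s,[(190+a/2.6,b/2.6) for a,b in [(462,82),(595,82),(583,224),(455,222)]],22); print(q.mean(0),np.linalg.norm(q-np.roll(q,1,0),axis=1))
E
python3 d.py 549.6 55.2 60 6.6
```

```text
w4 [268.7 271.2 274.6 295. ]
w4 [269.3 271.3 274.9 296.2]
w1 [171.8 173.3 176.8 205.8]
[636.06474644 -32.49927004  22.        ] [57.50154414 57.96503305 58.51793514 58.43089231]
t 7.4 at [499.6  38.3 257.2] [-180.     0.     6.6] F [ 0.4 -0.6 -0.2] gap 1.001
turn [-0.     0.     0.001] shift [ 0.0517 -0.011   0.1972]
```

TCP corresponds to shut fingertips; fully open they sit 12 mm higher. All the measured positions fit (95.7 and 76 mm apart, sizes 52 and 60). Picking up the brown square.

```bash
python3 -m handwheel '[0,0,0,0.025,-0.005,0.04,0.22, 0,0,0,0.052,-0.011,0.08,0.22, 0,0,0,0.052,-0.011,0.12,0.22, 0,0,0,0.052,-0.011,0.16,0.22, 0,0,0,0.052,-0.011,0.197,0.22]' 40 |grep -E "force|ee_pos"
python3 -m handwheel '[0,0,0,0,0,0.015,0.22, 0,0,0,0,0,0.028,0.22, 0,0,0,0,0,0.036,0.22, 0,0,0,0,0,0.04,0.22, 0,0,0,0,0,0.04,0.22]' |grep -E "force|ee_pos"
python3 d.py 549.6 55.2 20.5 6.6
```

```text
ee_pos: [549.8, 55.2, 58.4]
force: [1.0, -0.1, 0.2]
ee_pos: [550.6, 55.1, 20.8]
force: [0.6, -0.9, -0.2]
t 8.4 at [550.6  55.1  20.8] [ 1.8e+02 -1.0e-01  6.6e+00] F [ 0.6 -0.9 -0.2] gap 0.783
turn [ 0.    -0.001  0.001] shift [-0.001  -0.0002  0.0003]
```

Close, lift 20 mm, and check the gap.

```bash
python3 -m handwheel '[0,0,0,0,0,0,1, 0,0,0,0,0,0,1, 0,0,0,0,0,0,1, 0,0,0,0,0,0,1, 0,0,0,0,0,0,1]' 40 |grep -E "force|ee_pos|gap"
python3 -m handwheel '[0,0,0,0,0,-0.005,1, 0,0,0,0,0,-0.015,1, 0,0,0,0,0,-0.035,1, 0,0,0,0,0,-0.07,1, 0,0,0,0,0,-0.1,1]' |grep -E "force|ee_pos|gap"
python3 d.py 549.6 55 270 6.6; python3 d.py 536.6 371 270 -10.8
python3 -c "
from h import *
snap('wrist','w5')"
```

```text
ee_pos: [550.8, 55.1, 21.5]
force: [-1.7, -0.3, 4.8]
finger_gap: 0.588
ee_pos: [550.3, 55.1, 122.5]
force: [0.0, -0.4, -1.7]
finger_gap: 0.593
t 9.4 at [550.3  55.1 122.5] [180.   -0.    6.6] F [ 0.  -0.4 -1.7] gap 0.593
turn [ 0.    -0.001  0.001] shift [-6.000e-04  1.000e-04 -1.475e-01]
t 9.4 at [550.3  55.1 122.5] [180.   -0.    6.6] F [ 0.  -0.4 -1.7] gap 0.593
turn [-0.    -0.001  0.304] shift [ 0.023  -0.3153 -0.1475]
```

View pics/w5.png

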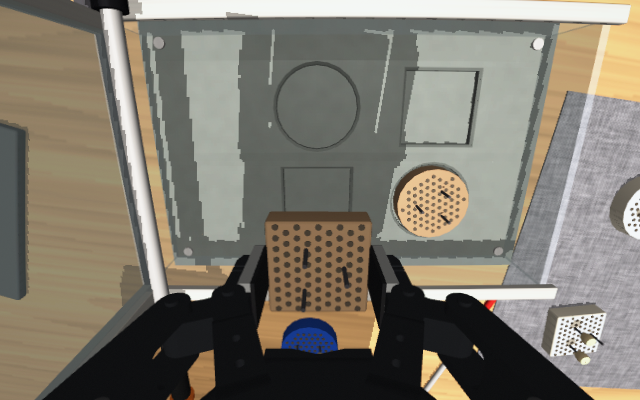

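The brown square hangs level in the jaws at (318,260). Carrying it over the folded cover at z of about 272 to the rest plate.

```bash
python3 -m handwheel '[0,0,0,0,0,-0.03,1, 0,0,0,0,0,-0.07,1, 0,0,0,0,0,-0.11,1, 0,0,0,0,0,-0.14,1, 0,0,0,0,-0.02,-0.15,1]' |grep -E "ee_pos"
python3 -m handwheel '[0,0,0.05,0.004,-0.04,0,1, 0,0,0.1,0.008,-0.08,0,1, 0,0,0.15,0.012,-0.12,0,1, 0,0,0.2,0.016,-0.16,0,1, 0,0,0.25,0.02,-0.2,0,1]' |grep -E "ee_pos"
python3 d.py 536.6 371 60 -10.8
```

```text
ee_pos: [549.0, 74.0, 274.6]
ee_pos: [544.2, 277.6, 271.2]
t 10.4 at [544.2 277.6 271.2] [-180.    -0.    -7.8] F [ 0.1 -0.9  0.1] gap 0.594
turn [-0.    -0.001  0.052] shift [-0.0204 -0.0914  0.2112]
```

```bash
python3 -m handwheel '[0,0,0.05,-0.01,-0.045,0,1, 0,0,0.052,-0.02,-0.091,0.03,1, 0,0,0.052,-0.02,-0.091,0.08,1, 0,0,0.052,-0.02,-0.091,0.13,1, 0,0,0.052,-0.02,-0.091,0.18,1]' |grep -E "ee_pos"
python3 -m handwheel '[0,0,0,0,0,0.03,1, 0,0,0,0,0,0.045,1, 0,0,0,0,0,0.055,1, 0,0,0,0,0,0.062,1, 0,0,0,0,0,0.066,1]' |grep -E "ee_pos"
python3 d.py 536.6 371 19.5 -10.8
```

```text
ee_pos: [536.7, 369.3, 92.7]
ee_pos: [537.7, 369.2, 28.6]
t 11.4 at [537.7 369.2  28.6] [-1.799e+02 -1.000e-01 -1.070e+01] F [ 0.7  0.8 -0.8] gap 0.596
turn [-0.001 -0.001  0.002] shift [-0.0014 -0.0016  0.0091]
```

Lower, release, and rise.

```bash
python3 -m handwheel '[0,0,0,0,-0.001,0.004,1, 0,0,0,0,-0.001,0.008,1, 0,0,0,0,-0.001,0.009,1, 0,0,0,0,-0.001,0.009,0.9, 0,0,0,0,-0.001,0.009,0.3]' |grep -E "ee_pos|force"
python3 -m handwheel '[0,0,0,0,0,0,0.15, 0,0,0,0,0,0,0.15, 0,0,0,0,0,0,0.15, 0,0,0,0,0,-0.03,0.15, 0,0,0,0,0,-0.08,0.15]' |grep -E "ee_pos|force"
python3 -m handwheel '[0,0,0,0,0,-0.03,0.15, 0,0,0,0,0,-0.08,0.15, 0,0,0,0,0,-0.12,0.15, 0,0,0,0,0,-0.155,0.15, 0,0,0,0,0.02,-0.155,0.15]' |grep -E "ee_pos|force"
python3 -c "
from h import *
snap('wrist','w6')"; python3 meas.py w6; python3 d.py 560.9 -39.8 272 6.6
```

```text
ee_pos: [537.3, 369.9, 18.9]
force: [0.3, -0.1, -0.8]
ee_pos: [535.5, 368.8, 96.5]
force: [-0.2, 0.3, 0.4]
ee_pos: [535.0, 352.1, 259.2]
force: [0.8, -0.1, -0.2]
brown-nest [304. 170.] rect 537.3 368.8 50.9 49.9 ang 79.4 circ 537.2 368.7 34.7 fill 0.97
brown-plate [305. 170.] rect 537.4 368.9 51.5 51.5 ang 79.5 circ 536.6 368.5 35.5 fill 0.96
t 13.0 at [533.9 348.5 256.4] [-179.9   -0.2  -10.7] F [ 2.1 -1.9 -0. ] gap 0.85
turn [-0.001 -0.004 -0.301] shift [ 0.0984  0.3765 -0.016 ]
```

```bash
python3 -m handwheel '[0,0,-0.06,0.01,0.04,-0.016,0.15, 0,0,-0.12,0.03,0.09,-0.016,0.15, 0,0,-0.18,0.04,0.14,-0.016,0.15, 0,0,-0.24,0.05,0.19,-0.016,0.15, 0,0,-0.3,0.06,0.24,-0.016,0.15]' |grep -E "ee_pos"
python3 d.py 560.9 -39.8 60 6.6
```

```text
ee_pos: [547.5, 108.1, 269.4]
t 13.5 at [547.5 108.1 269.4] [180.    0.    6.7] F [ 1.  -0.8  0.3] gap 0.848
turn [0.    0.    0.001] shift [-0.0038  0.1484  0.2094]
```

```bash
python3 -m handwheel '[0,0,0,-0.001,0.05,0,0.15, 0,0,0,-0.003,0.1,0.02,0.15, 0,0,0,-0.004,0.148,0.06,0.15, 0,0,0,-0.004,0.148,0.11,0.15, 0,0,0,-0.004,0.148,0.16,0.15]' |grep -E "ee_pos"
python3 -m handwheel '[0,0,0,0,0,0.04,0.15, 0,0,0,0,0,0.065,0.15, 0,0,0,0,0,0.08,0.15, 0,0,0,0,0,0.085,0.15, 0,0,0,0,0,0.085,0.15]' |grep -E "ee_pos"
python3 d.py 560.9 -39.8 20.5 6.6
```

```text
ee_pos: [560.9, -39.0, 119.7]
ee_pos: [561.0, -37.1, 36.1]
t 14.5 at [561.  -37.1  36.1] [180.   -0.    6.5] F [-0.3 -1.  -0.3] gap 0.849
turn [ 0.    -0.    -0.001] shift [-0.0004  0.0027  0.0156]
```

```bash
python3 -m handwheel '[0,0,0,0,0.0027,0.005,0.15, 0,0,0,0,0.0027,0.01,0.15, 0,0,0,0,0.0027,0.014,0.15, 0,0,0,0,0.0027,0.0156,0.15, 0,0,0,0,0.0027,0.0156,0.15]' |grep -E "ee_pos|force"
python3 -m handwheel '[0,0,0,0,0,0,1, 0,0,0,0,0,0,1, 0,0,0,0,0,0,1, 0,0,0,0,0,0,1, 0,0,0,0,0,0,1]' 40 |grep -E "force|ee_pos|gap"
python3 -m handwheel '[0,0,0,0,0,-0.005,1, 0,0,0,0,0,-0.015,1, 0,0,0,0,0,-0.035,1, 0,0,0,0,0,-0.07,1, 0,0,0,0,0,-0.1,1]' |grep -E "force|ee_pos|gap"
python3 -m handwheel '[0,0,0,0,0,-0.03,1, 0,0,0,0,0,-0.07,1, 0,0,0,0,0,-0.11,1, 0,0,0,0,0,-0.14,1, 0,0,0,0,-0.02,-0.15,1]' |grep -E "ee_pos|gap"
python3 d.py 458 386 272 -10.8
```

```text
ee_pos: [560.9, -39.8, 20.2]
force: [0.3, -0.2, 0.1]
ee_pos: [561.2, -39.8, 21.0]
force: [-2.7, 0.6, 6.4]
finger_gap: 0.678
ee_pos: [561.1, -39.8, 122.3]
force: [0.4, 0.7, -0.3]
finger_gap: 0.67
ee_pos: [559.8, -21.1, 274.7]
finger_gap: 0.675
t 16.5 at [559.8 -21.1 274.7] [179.9  -0.3   6.4] F [-0.8  0.5 -1.1] gap 0.675
turn [ 0.001 -0.006  0.3  ] shift [-0.0557 -0.416   0.0016]
```

```bash
python3 -m handwheel '[0,0,0.06,-0.006,-0.045,0,1, 0,0,0.12,-0.012,-0.09,0,1, 0,0,0.18,-0.018,-0.135,0,1, 0,0,0.24,-0.024,-0.18,0,1, 0,0,0.3,-0.03,-0.225,0,1]' |grep -E "ee_pos"
python3 -m handwheel '[0,0,0,-0.015,-0.045,0,1, 0,0,0,-0.03,-0.09,0,1, 0,0,0,-0.045,-0.13,0,1, 0,0,0,-0.06,-0.17,0,1, 0,0,0,-0.075,-0.19,0.02,1]' |grep -E "ee_pos"
python3 d.py 458 386 60 -10.8
```

```text
ee_pos: [502.5, 201.8, 271.2]
ee_pos: [464.9, 404.2, 252.9]
t 17.5 at [464.9 404.2 252.9] [-179.8   -0.2  -10.6] F [ 0.9  0.8 -1. ] gap 0.675
turn [-0.004 -0.003  0.004] shift [-0.0041  0.02    0.1928]
```

```bash
python3 -m handwheel '[0,0,0,-0.004,0.02,0.03,1, 0,0,0,-0.004,0.02,0.07,1, 0,0,0,-0.004,0.02,0.12,1, 0,0,0,-0.004,0.02,0.17,1, 0,0,0,-0.004,0.02,0.205,1]' |grep -E "ee_pos"
python3 -m handwheel '[0,0,0,0,0,0.008,1, 0,0,0,0,0,0.015,1, 0,0,0,0,0,0.02,1, 0,0,0,0,0,0.022,1, 0,0,0,0,0,0.022,1]' |grep -E "ee_pos"
python3 d.py 458 386 18.5 -10.8
```

```text
ee_pos: [456.3, 381.2, 43.1]
ee_pos: [457.7, 382.2, 24.3]
t 18.5 at [457.7 382.2  24.3] [-1.799e+02 -1.000e-01 -1.070e+01] F [ 0.  -0.2 -1.5] gap 0.673
turn [-0.001 -0.001  0.002] shift [-0.0004 -0.0038  0.0058]
```

```bash
python3 -m handwheel '[0,0,0,0,-0.001,0.003,1, 0,0,0,0,-0.001,0.0055,1, 0,0,0,0,-0.001,0.0058,1, 0,0,0,0,-0.001,0.0058,0.8, 0,0,0,0,-0.001,0.0058,0.2]' |grep -E "ee_pos|force"
python3 -m handwheel '[0,0,0,0,0,0,0.1, 0,0,0,0,0,0,0.1, 0,0,0,0,0,0,0.1, 0,0,0,0,0,-0.03,0.1, 0,0,0,0,0,-0.08,0.1]' |grep -E "ee_pos|force"
python3 -m handwheel '[0,0,0,0,0,-0.04,0.1, 0,0,0,0,0,-0.09,0.1, 0,0,0,0,0,-0.13,0.1, 0,0,0,0,0,-0.17,0.1, 0,0,0,0,0.02,-0.18,0.1]' |grep -E "ee_pos|force"
python3 -c "
from h import *
snap('wrist','w7')"; python3 meas.py w7; python3 d.py 430 -290 260 6.6
```

```text
ee_pos: [457.5, 383.0, 17.6]
force: [0.3, -0.5, -0.5]
ee_pos: [455.9, 381.7, 95.7]
force: [0.0, 0.5, 0.0]
ee_pos: [454.9, 364.9, 282.1]
force: [-0.1, -0.4, 0.5]
brown-nest [303. 103.] rect 536.4 369.1 50.8 49.2 ang 79.3 circ 537.0 369.0 34.1 fill 0.97
brown-nest [305. 166.] rect 458.8 382.4 57.2 55.1 ang 79.5 circ 458.1 382.1 29.2 fill 0.78
brown-plate [303. 104.] rect 535.9 369.4 51.4 50.9 ang 79.4 circ 535.9 369.2 35.2 fill 0.98
brown-plate [305. 166.] rect 458.2 382.7 57.6 58.3 ang 79.5 circ 457.9 382.1 29.8 fill 0.79
t 20.1 at [454.3 361.9 281.6] [-179.8   -0.2  -10.6] F [ 1.9 -0.   1.3] gap 0.898
turn [-0.003 -0.005 -0.301] shift [0.0965 0.6452 0.02  ]
```

```bash
python3 -m handwheel '[0,0,-0.06,0.007,0.048,0,0.1, 0,0,-0.12,0.014,0.096,0,0.1, 0,0,-0.18,0.021,0.144,0,0.1, 0,0,-0.24,0.028,0.192,0,0.1, 0,0,-0.3,0.036,0.24,0,0.1]' |grep -E "ee_pos"
python3 -m handwheel '[0,0,0,0.0,0.048,0,0.1, 0,0,0,0,0.096,0,0.1, 0,0,0,0,0.144,0,0.1, 0,0,0,0,0.192,0,0.1, 0,0,0,0,0.24,0,0.1]' |grep -E "ee_pos"
python3 d.py 420 -290 260 6.6
```

```text
ee_pos: [444.0, 119.0, 277.2]
ee_pos: [471.7, -119.7, 277.3]
t 21.1 at [ 471.7 -119.7  277.3] [-180.     0.     6.5] F [ 0.2 -0.2 -0.2] gap 0.904
turn [-0.     0.    -0.002] shift [-0.0706  0.1633  0.0173]
```

```bash
python3 -m handwheel '[0,0,0,-0.02,0.045,0,0.1, 0,0,0,-0.04,0.09,0.01,0.1, 0,0,0,-0.06,0.13,0.017,0.1, 0,0,0,-0.07,0.163,0.017,0.1, 0,0,0,-0.07,0.163,0.017,0.1]' |grep -E "ee_pos"
python3 -m handwheel '[0,0,0,0,0,0,0.1, 0,0,0,0,0,0,0.1, 0,0,0,0,0,0,0.1, 0,0,0,0,0,0,0.1, 0,0,0,0,0,0,0.1]' >/dev/null
python3 -c "
from h import *
snap('wrist','w8')"; python3 meas.py w8; python3 d.py 420 -290 260 6.6
```

```text
ee_pos: [419.8, -290.8, 259.7]
white-bench [120.  26.] rect 558.9 -40.6 57.3 59.5 ang 5.0 circ 561.3 -41.1 31.4 fill 0.79
white-bench [42. 28.] rect 549.6 55.3 53.6 50.7 ang 6.6 circ 549.6 55.4 35.6 fill 0.92
white-bench [305.  34.] rect 574.6 -255.1 56.8 57.0 ang 6.5 circ 574.8 -255.4 29.5 fill 0.8
white-bench [406.  57.] rect 562.5 -376.7 58.1 58.7 ang 7.1 circ 562.4 -377.0 29.8 fill 0.78
white-bench [382. 148.] rect 453.4 -368.5 51.6 51.9 ang 56.4 circ 453.6 -368.3 33.7 fill 0.9
white-bench [280. 153.] rect 431.4 -236.6 51.5 51.5 ang 11.5 circ 431.6 -236.4 35.2 fill 0.87
t 22.1 at [ 421.1 -287.3  260.6] [180.   -0.    6.6] F [0.2 0.1 0.4] gap 0.902
turn [ 0.    -0.    -0.001] shift [-0.0014  0.0026  0.0006]
```

View pics/w8.png

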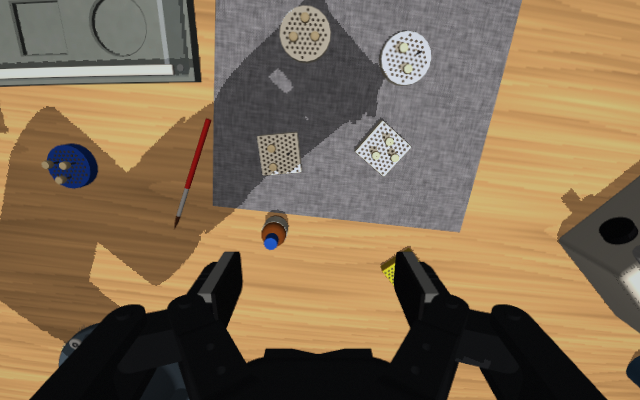

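All four white trays are clear in the view: rounds at (305,34) and (406,57), squares at (382,148) and (280,153). Their sizes fit. The four recess centres fit one pattern within 1 mm: centre (593.0,11.5), yaw 6.6°. Picking the square at (431.5,-236.5), yaw 11.5°.

```bash
python3 d.py 431.5 -236.5 60 11.5
```

```text
t 22.1 at [ 421.1 -287.3  260.6] [180.   -0.    6.6] F [0.2 0.1 0.4] gap 0.902
turn [ 0.    -0.    -0.086] shift [ 0.0161 -0.0493  0.2006]
```

```bash
python3 -m handwheel '[0,0,-0.086,0.016,-0.049,0.03,0.2, 0,0,-0.086,0.016,-0.049,0.07,0.2, 0,0,-0.086,0.016,-0.049,0.12,0.2, 0,0,-0.086,0.016,-0.049,0.16,0.2, 0,0,-0.086,0.016,-0.049,0.20,0.2]' |grep -E "ee_pos"
python3 -m handwheel '[0,0,0,0,0,0.01,0.2, 0,0,0,0,0,0.018,0.2, 0,0,0,0,0,0.022,0.2, 0,0,0,0,0,0.025,0.2, 0,0,0,0,0,0.025,0.2]' |grep -E "ee_pos"
python3 d.py 431.5 -236.5 8 11.5
```

```text
ee_pos: [431.3, -236.8, 59.0]
ee_pos: [431.7, -237.5, 36.3]
t 23.1 at [ 431.7 -237.5   36.3] [ 1.799e+02 -1.000e-01  1.140e+01] F [ 1.1  0.5 -0.2] gap 0.803
turn [ 0.001 -0.001 -0.001] shift [-0.     -0.001   0.0283]
```

```bash
python3 -m handwheel '[0,0,0,0,-0.001,0.01,0.2, 0,0,0,0,-0.001,0.02,0.2, 0,0,0,0,-0.001,0.026,0.2, 0,0,0,0,-0.001,0.028,0.2, 0,0,0,0,-0.001,0.028,0.2]' |grep -E "ee_pos|force"
python3 -m handwheel '[0,0,0,0,0,0,1, 0,0,0,0,0,0,1, 0,0,0,0,0,0,1, 0,0,0,0,0,0,1, 0,0,0,0,0,0,1]' 40 |grep -E "force|ee_pos|gap"
python3 -m handwheel '[0,0,0,0,0,-0.01,1, 0,0,0,0,0,-0.03,1, 0,0,0,0,0,-0.07,1, 0,0,0,0,0,-0.12,1, 0,0,0,0,0,-0.165,1]' |grep -E "force|ee_pos|gap"
python3 d.py 549.8 54.8 170 6.6
```

```text
ee_pos: [430.9, -236.1, 7.1]
force: [-0.3, 0.6, -0.2]
ee_pos: [431.2, -236.3, 8.0]
force: [-1.9, 0.3, 5.5]
finger_gap: 0.591
ee_pos: [430.8, -236.0, 175.2]
force: [1.1, 0.2, -0.8]
finger_gap: 0.591
t 24.6 at [ 430.8 -236.   175.2] [180.   -0.   11.4] F [ 1.1  0.2 -0.8] gap 0.591
turn [ 0.    -0.001  0.085] shift [ 0.1743 -0.2614  0.0052]
```

```bash
python3 -m handwheel '[0,0,0.02,0.025,-0.037,0,1, 0,0,0.04,0.05,-0.075,0,1, 0,0,0.06,0.075,-0.112,0,1, 0,0,0.085,0.1,-0.15,0,1, 0,0,0.085,0.125,-0.187,0,1]' |grep -E "ee_pos"
python3 -m handwheel '[0,0,0,0.02,-0.03,0,1, 0,0,0,0.035,-0.055,0,1, 0,0,0,0.043,-0.07,0.02,1, 0,0,0,0.043,-0.07,0.06,1, 0,0,0,0.043,-0.07,0.1,1]' |grep -E "ee_pos"
python3 d.py 549.8 54.8 27 6.6
```

```text
ee_pos: [516.8, -26.2, 173.4]
ee_pos: [551.7, 47.0, 72.5]
t 25.6 at [551.7  47.   72.5] [ 1.8e+02 -1.0e-01  6.6e+00] F [ 0.3 -0.1 -1.4] gap 0.588
turn [ 0.    -0.002  0.001] shift [-0.001  -0.0079  0.0455]
```

```bash
python3 -m handwheel '[0,0,0,-0.001,-0.008,0,1, 0,0,0,-0.001,-0.008,0.012,1, 0,0,0,-0.001,-0.008,0.025,1, 0,0,0,-0.001,-0.008,0.035,1, 0,0,0,-0.001,-0.008,0.037,1]' |grep -E "ee_pos|force"
python3 d.py 549.8 54.8 23 6.6
```

```text
ee_pos: [549.0, 54.1, 35.0]
force: [0.9, -0.6, 0.1]
t 26.1 at [549.   54.1  35. ] [-180.     0.     6.6] F [ 0.9 -0.6  0.1] gap 0.592
turn [-0.     0.001 -0.001] shift [ 0.0009 -0.0006  0.012 ]
```

```bash
python3 -m handwheel '[0,0,0,0.001,-0.001,0.002,1, 0,0,0,0.001,-0.001,0.005,1, 0,0,0,0.001,-0.001,0.008,1, 0,0,0,0.001,-0.001,0.011,1, 0,0,0,0.001,-0.001,0.012,1]' |grep -E "ee_pos|force"
python3 d.py 549.8 54.8 23 6.6
```

```text
ee_pos: [550.0, 55.3, 23.2]
force: [-0.1, -0.3, -0.4]
t 26.6 at [550.   55.3  23.2] [-180.     0.     6.6] F [-0.1 -0.3 -0.4] gap 0.595
turn [-0.  0. -0.] shift [-0.0003  0.0005  0.0002]
```

```bash
python3 -m handwheel '[0,0,0,0,0,0.0005,0.8, 0,0,0,0,0,0,0.4, 0,0,0,0,0,0,0.2, 0,0,0,0,0,0,0.2, 0,0,0,0,0,0,0.2]' |grep -E "ee_pos|force"
python3 -m handwheel '[0,0,0,0,0,-0.01,0.2, 0,0,0,0,0,-0.04,0.2, 0,0,0,0,0,-0.09,0.2, 0,0,0,0,0,-0.14,0.2, 0,0,0,0,0.02,-0.16,0.2]' |grep -E "ee_pos|force"
python3 -c "
from h import *
s=snap('wrist','w9')"; python3 meas.py w9; python3 d.py 453.5 -368.4 180 -33.6
```

```text
ee_pos: [550.2, 55.3, 23.6]
force: [0.1, -0.2, -0.5]
ee_pos: [553.8, 36.6, 189.0]
force: [0.1, 0.6, 0.9]
white-bench [391. 182.] rect 560.5 -46.4 56.2 62.6 ang 89.4 circ 559.5 -42.4 33.2 fill 0.78
white-bench [574. 191.] rect 574.4 -252.5 60.2 56.2 ang 22.6 circ 574.6 -253.5 30.3 fill 0.71
white-bench [620. 292.] rect 454.5 -366.6 52.7 53.1 ang 56.6 circ 453.5 -366.2 34.0 fill 0.73
white-nest [300. 183.] rect 550.5 54.3 50.1 51.5 ang 6.6 circ 550.5 54.1 35.5 fill 0.92
brown-nest [301. 184.] rect 550.2 54.2 42.6 42.9 ang 6.8 circ 549.9 54.1 29.6 fill 0.72
t 27.6 at [554.9  33.4 190.4] [179.9  -0.5   6.6] F [ 1.7 -2.3  3.9] gap 0.797
turn [-0.001 -0.009  0.702] shift [-0.1471  0.3875  0.0099]
```

Square one is seated at (550.4,54.2), its top in the 31 mm band. On to the second square.

```bash
python3 -m handwheel '[0,0,0.1,-0.017,0.045,0,0.2, 0,0,0.2,-0.034,0.09,0,0.2, 0,0,0.3,-0.051,0.135,0,0.2, 0,0,0.4,-0.068,0.18,0,0.2, 0,0,0.5,-0.085,0.225,0,0.2]' |grep -E "ee_pos"
python3 d.py 453.5 -368.4 180 -33.6
```

```text
ee_pos: [492.8, -199.4, 183.8]
t 28.1 at [ 492.8 -199.4  183.8] [-180.    -0.   -22.3] F [ 1.   0.4 -0. ] gap 0.802
turn [-0.    -0.     0.197] shift [0.0278 0.1713 0.0038]
```

```bash
python3 -m handwheel '[0,0,0.05,0.007,0.045,0,0.2, 0,0,0.1,0.014,0.09,0.01,0.2, 0,0,0.15,0.021,0.135,0.04,0.2, 0,0,0.197,0.028,0.171,0.07,0.2, 0,0,0.197,0.028,0.171,0.1,0.2]' |grep -E "ee_pos"
python3 -c "
from h import *
s=snap('wrist','w10')"; python3 meas.py w10; python3 d.py 453.5 -368.4 30 -33.6
```

```text
ee_pos: [454.4, -370.7, 82.7]
white-bench [235.  77.] rect 562.3 -377.6 58.4 58.3 ang 55.8 circ 562.7 -377.7 29.9 fill 0.79
white-bench [ 95. 165.] rect 573.7 -257.1 57.4 59.0 ang 39.0 circ 574.4 -256.2 30.0 fill 0.71
white-bench [316. 214.] rect 453.6 -369.5 51.3 51.6 ang 56.5 circ 453.8 -369.3 35.4 fill 0.92
t 28.7 at [ 452.6 -367.1   77.6] [-179.9    0.4  -33.6] F [-3.   3.1 -5.1] gap 0.8
turn [-0.001  0.006  0.001] shift [0.0018 0.0006 0.0475]
```

```bash
python3 -m handwheel '[0,0,0,0.002,0.001,0.02,0.2, 0,0,0,0.002,0.001,0.035,0.2, 0,0,0,0.002,0.001,0.043,0.2, 0,0,0,0.002,0.001,0.045,0.2, 0,0,0,0.002,0.001,0.045,0.2]' |grep -E "ee_pos"
python3 d.py 453.6 -369.2 8 -33.6
```

```text
ee_pos: [456.8, -368.6, 39.0]
t 29.2 at [ 456.8 -368.6   39. ] [180.   -0.  -33.3] F [ 0.2 -0.1  0.2] gap 0.801
turn [ 0.    -0.     0.005] shift [-0.0024  0.0023  0.031 ]
```

```bash
python3 -m handwheel '[0,0,0.005,-0.0024,0.0023,0.01,0.2, 0,0,0.005,-0.0024,0.0023,0.02,0.2, 0,0,0.005,-0.0024,0.0023,0.028,0.2, 0,0,0.005,-0.0024,0.0023,0.031,0.2, 0,0,0.005,-0.0024,0.0023,0.031,0.2]' |grep -E "ee_pos|force"
python3 -m handwheel '[0,0,0,0,0,0,1, 0,0,0,0,0,0,1, 0,0,0,0,0,0,1, 0,0,0,0,0,0,1, 0,0,0,0,0,0,1]' 40 |grep -E "force|ee_pos|gap"
python3 -m handwheel '[0,0,0,0,0,-0.01,1, 0,0,0,0,0,-0.03,1, 0,0,0,0,0,-0.07,1, 0,0,0,0,0,-0.12,1, 0,0,0,0,0,-0.165,1]' |grep -E "force|ee_pos|gap"
python3 d.py 636.2 -31.8 172 6.6
```

```text
ee_pos: [453.1, -369.1, 6.8]
force: [-0.6, -0.1, -0.0]
ee_pos: [453.5, -369.6, 8.0]
force: [-1.6, 0.5, 5.5]
finger_gap: 0.583
ee_pos: [453.1, -369.2, 175.1]
force: [1.0, -1.2, -1.0]
finger_gap: 0.589
t 30.7 at [ 453.1 -369.2  175.1] [180.   -0.  -33.6] F [ 1.  -1.2 -1. ] gap 0.589
turn [ 0.    -0.    -0.702] shift [-0.0345 -0.3823  0.0031]
```

```bash
python3 -m handwheel '[0,0,-0.1,-0.004,-0.043,0,1, 0,0,-0.2,-0.008,-0.086,0,1, 0,0,-0.3,-0.012,-0.13,0,1, 0,0,-0.4,-0.016,-0.173,0,1, 0,0,-0.5,-0.02,-0.216,0,1]' |grep -E "ee_pos"
python3 d.py 636.2 -31.8 75 6.6
```

```text
ee_pos: [556.8, -176.7, 173.1]
t 31.2 at [ 556.8 -176.7  173.1] [180.   -0.   -4.8] F [ 1.2 -0.3 -0.9] gap 0.592
turn [ 0.    -0.    -0.198] shift [ 0.067  -0.151   0.0981]
```

```bash
python3 -m handwheel '[0,0,-0.05,0.017,-0.04,0,1, 0,0,-0.1,0.034,-0.08,0,1, 0,0,-0.15,0.051,-0.12,0,1, 0,0,-0.198,0.067,-0.151,0,1, 0,0,-0.198,0.067,-0.151,0.03,1]' |grep -E "ee_pos"
python3 -m handwheel '[0,0,0,0,0,0.03,1, 0,0,0,0,0,0.06,1, 0,0,0,0,0,0.075,1, 0,0,0,0,0,0.085,1, 0,0,0,0,0,0.088,1]' |grep -E "ee_pos|force"
python3 d.py 636.2 -31.8 35 6.6
```

```text
ee_pos: [639.8, -30.3, 146.1]
ee_pos: [636.3, -33.9, 54.4]
force: [-0.1, -0.1, -0.2]
t 32.2 at [636.3 -33.9  54.4] [-180.     0.     6.3] F [-0.1 -0.1 -0.2] gap 0.59
turn [-0.     0.    -0.005] shift [ 0.0002 -0.0021  0.0194]
```

```bash
python3 -m handwheel '[0,0,-0.005,0,-0.002,0.006,1, 0,0,-0.005,0,-0.002,0.012,1, 0,0,-0.005,0,-0.002,0.017,1, 0,0,-0.005,0,-0.002,0.02,1, 0,0,-0.005,0,-0.002,0.02,1]' |grep -E "ee_pos|force"
python3 d.py 636.2 -31.8 23 6.6
```

```text
ee_pos: [635.8, -31.8, 34.2]
force: [0.2, 0.7, -0.4]
t 32.7 at [635.8 -31.8  34.2] [-180.     0.     6.6] F [ 0.2  0.7 -0.4] gap 0.59
turn [-0.     0.     0.001] shift [0.0004 0.     0.0112]
```

```bash
python3 -m handwheel '[0,0,0,0,0,0.002,1, 0,0,0,0,0,0.005,1, 0,0,0,0,0,0.008,1, 0,0,0,0,0,0.011,1, 0,0,0,0,0,0.0115,1]' |grep -E "ee_pos|force"
python3 d.py 636.2 -31.8 23 6.6
```

```text
ee_pos: [636.0, -31.8, 23.1]
force: [-2.0, -0.1, 7.0]
t 33.2 at [636.  -31.8  23.1] [-180.     0.     6.6] F [-2.  -0.1  7. ] gap 0.585
turn [-0.     0.     0.001] shift [ 0.0002 -0.      0.0001]
```

```bash
python3 -m handwheel '[0,0,0,0,0,0,0.8, 0,0,0,0,0,0,0.4, 0,0,0,0,0,0,0.2, 0,0,0,0,0,0,0.2, 0,0,0,0,0,0,0.2]' |grep -E "ee_pos|force"
python3 -m handwheel '[0,0,0,0,0,-0.01,0.2, 0,0,0,0,0,-0.04,0.2, 0,0,0,0,0,-0.09,0.2, 0,0,0,0,0,-0.14,0.2, 0,0,0,-0.02,0.02,-0.16,0.15]' |grep -E "ee_pos|force"
python3 -c "
from h import *
s=snap('wrist','w11')"; python3 meas.py w11; python3 d.py 574.5 -255.5 180 6.6
```

```text
ee_pos: [636.0, -31.8, 22.9]
force: [-0.8, -0.2, -0.3]
ee_pos: [621.0, -52.9, 188.9]
force: [1.0, -1.2, 0.6]
white-bench [208. 163.] rect 625.4 63.6 61.4 61.7 ang 6.4 circ 626.1 64.5 33.6 fill 0.78
white-bench [483. 237.] rect 575.8 -254.5 58.9 57.5 ang 15.0 circ 575.6 -254.1 29.9 fill 0.75
white-bench [576. 257.] rect 563.9 -375.1 57.6 58.7 ang 40.3 circ 563.2 -375.8 29.8 fill 0.75
white-nest [299. 166.] rect 635.6 -33.0 50.5 51.4 ang 6.7 circ 635.2 -33.3 35.4 fill 0.91
white-nest [213. 233.] rect 551.2 53.7 52.0 51.8 ang 5.9 circ 552.6 54.2 34.9 fill 0.87
brown-nest [299. 167.] rect 635.3 -33.3 42.6 42.4 ang 4.7 circ 635.3 -33.6 29.5 fill 0.77
brown-nest [215. 233.] rect 550.5 53.7 40.4 41.8 ang 6.8 circ 554.4 53.6 25.8 fill 0.69
t 34.2 at [618.7 -56.7 190.1] [179.8  -0.4   6.7] F [ 2.6 -3.4  3.2] gap 0.854
turn [ 0.003 -0.008  0.001] shift [-0.0671  0.1923  0.0102]
```

Square two is seated at (635.5,-33). Now the first round.

```bash
python3 -m handwheel '[0,0,0,-0.017,0.048,0,0.15, 0,0,0,-0.034,0.096,0,0.15, 0,0,0,-0.05,0.144,0,0.15, 0,0,0,-0.067,0.192,0.01,0.15, 0,0,0,-0.067,0.192,0.05,0.15]' |grep -E "ee_pos"
python3 -m handwheel '[0,0,0,0,0,0.03,0.15, 0,0,0,0,0,0.06,0.15, 0,0,0,0,0,0.085,0.15, 0,0,0,0,0,0.1,0.15, 0,0,0,0,0,0.105,0.15]' |grep -E "ee_pos"
python3 d.py 574.6 -255.4 8 6.6
```

```text
ee_pos: [574.8, -258.6, 136.8]
ee_pos: [573.5, -252.2, 26.9]
t 35.2 at [ 573.5 -252.2   26.9] [-1.799e+02  1.000e-01  6.600e+00] F [ 0.6 -0.8  0.3] gap 0.849
turn [-0.001  0.002  0.001] shift [0.0007 0.0033 0.0189]
```

```bash
python3 -m handwheel '[0,0,0,0.0007,0.0033,0,0.15, 0,0,0,0.0007,0.0033,0.007,0.15, 0,0,0,0.0007,0.0033,0.014,0.15, 0,0,0,0.0007,0.0033,0.019,0.15, 0,0,0,0.0007,0.0033,0.019,0.15]' |grep -E "ee_pos|force"
python3 -m handwheel '[0,0,0,0,0,0,1, 0,0,0,0,0,0,1, 0,0,0,0,0,0,1, 0,0,0,0,0,0,1, 0,0,0,0,0,0,1]' 40 |grep -E "force|ee_pos|gap"
python3 -m handwheel '[0,0,0,0,0,-0.01,1, 0,0,0,0,0,-0.03,1, 0,0,0,0,0,-0.07,1, 0,0,0,0,0,-0.12,1, 0,0,0,0,0,-0.165,1]' |grep -E "force|ee_pos|gap"
python3 d.py 625.2 63.6 172 6.6
```

```text
ee_pos: [574.8, -255.5, 8.3]
force: [-0.2, -0.7, -0.6]
ee_pos: [575.2, -255.7, 9.8]
force: [-3.5, 1.0, 5.2]
finger_gap: 0.663
ee_pos: [575.1, -255.6, 176.9]
force: [0.1, -0.9, -1.3]
finger_gap: 0.663
t 36.8 at [ 575.1 -255.6  176.9] [ 1.8e+02 -1.0e-01  6.6e+00] F [ 0.1 -0.9 -1.3] gap 0.663
turn [ 0.001 -0.001  0.001] shift [ 0.0867 -0.3113  0.0048]
```

```bash
python3 -m handwheel '[0,0,0,0.013,-0.047,0,1, 0,0,0,0.026,-0.094,0,1, 0,0,0,0.039,-0.141,0,1, 0,0,0,0.052,-0.188,0,1, 0,0,0,0.065,-0.235,0,1]' |grep -E "ee_pos"
python3 -m handwheel '[0,0,0,0.012,-0.04,0,1, 0,0,0,0.0217,-0.0765,0.0,1, 0,0,0,0.0217,-0.0765,0.04,1, 0,0,0,0.0217,-0.0765,0.08,1, 0,0,0,0.0217,-0.0765,0.11,1]' |grep -E "ee_pos"
python3 d.py 625.2 63.6 36 6.6
```

```text
ee_pos: [612.6, -12.8, 175.0]
ee_pos: [624.6, 64.2, 62.6]
t 37.8 at [624.6  64.2  62.6] [-180.     0.     6.7] F [ 0.5  0.1 -0.1] gap 0.659
turn [-0.     0.001  0.001] shift [0.0005 0.0007 0.0266]
```

```bash
python3 -m handwheel '[0,0,0,0.0005,0.0007,0.01,1, 0,0,0,0.0005,0.0007,0.02,1, 0,0,0,0.0005,0.0007,0.026,1, 0,0,0,0.0005,0.0007,0.028,1, 0,0,0,0.0005,0.0007,0.028,1]' |grep -E "ee_pos|force"
python3 d.py 625.2 63.6 23.5 6.6
```

```text
ee_pos: [626.3, 63.1, 36.8]
force: [0.3, 0.1, -1.2]
t 38.2 at [626.3  63.1  36.8] [ 1.8e+02 -1.0e-01  6.6e+00] F [ 0.3  0.1 -1.2] gap 0.661
turn [ 0.    -0.001  0.001] shift [-0.001  -0.0006  0.0133]
```

```bash
python3 -m handwheel '[0,0,0,-0.001,-0.0005,0.002,1, 0,0,0,-0.001,-0.0005,0.005,1, 0,0,0,-0.001,-0.0005,0.008,1, 0,0,0,-0.001,-0.0005,0.011,1, 0,0,0,-0.001,-0.0005,0.0135,1]' |grep -E "ee_pos|force"
python3 -m handwheel '[0,0,0,0,0,0,1, 0,0,0,0,0,0,0.8, 0,0,0,0,0,0,0.4, 0,0,0,0,0,0,0.15, 0,0,0,0,0,0,0.15]' |grep -E "ee_pos|force|gap"
```

```text
ee_pos: [625.0, 63.5, 24.4]
force: [-17.4, -0.5, 45.1]
ee_pos: [624.9, 63.5, 22.5]
force: [0.2, 0.3, -0.5]
finger_gap: 0.849
```

```bash
python3 -m handwheel '[0,0,0,0,0,-0.01,0.15, 0,0,0,0,0,-0.04,0.15, 0,0,0,0,0,-0.09,0.15, 0,0,0,0,0,-0.14,0.15, 0,0,0,-0.02,0.02,-0.16,0.15]' |grep -E "ee_pos|force"
python3 -c "
from h import *
s=snap('wrist','w12')"; python3 meas.py w12; python3 d.py 562.4 -377 180 6.6
```

```text
ee_pos: [609.8, 42.6, 188.0]
force: [-0.1, -0.8, -0.5]
white-bench [385. 230.] rect 561.1 -41.4 60.3 58.9 ang 12.9 circ 561.3 -40.4 31.3 fill 0.78
white-nest [299. 166.] rect 625.3 62.9 58.4 57.8 ang 6.7 circ 625.2 62.4 29.7 fill 0.74
white-nest [392. 167.] rect 635.3 -32.6 51.5 51.6 ang 6.7 circ 635.1 -32.8 35.4 fill 0.86
white-nest [300. 234.] rect 551.4 54.5 50.7 51.3 ang 6.8 circ 551.0 54.0 35.1 fill 0.93
brown-nest [389. 172.] rect 634.6 -33.2 41.2 42.8 ang 6.8 circ 633.0 -33.2 28.2 fill 0.54
brown-nest [301. 235.] rect 550.4 54.3 41.4 42.4 ang 6.8 circ 550.2 54.2 29.3 fill 0.92
t 39.8 at [607.5  39.  189.1] [179.9  -0.4   6.7] F [ 2.3 -3.   3.4] gap 0.851
turn [ 0.002 -0.007  0.001] shift [-0.0931  0.408   0.0092]
```

Three trays are seated. Going for the last round.

```bash
python3 -m handwheel '[0,0,0,-0.011,0.048,0,0.15, 0,0,0,-0.022,0.096,0,0.15, 0,0,0,-0.033,0.144,0,0.15, 0,0,0,-0.044,0.192,0,0.15, 0,0,0,-0.055,0.24,0,0.15]' |grep -E "ee_pos"
python3 -m handwheel '[0,0,0,-0.01,0.045,0,0.15, 0,0,0,-0.02,0.09,0,0.15, 0,0,0,-0.03,0.13,0.0,0.15, 0,0,0,-0.038,0.168,0.0,0.15, 0,0,0,-0.038,0.168,0.0,0.15]' |grep -E "ee_pos"
python3 -c "
from h import *
s=snap('wrist','w13')"; python3 meas.py w13;python3 d.py 562.4 -377 40 6.6
```

```text
ee_pos: [579.7, -205.4, 182.8]
ee_pos: [560.7, -379.0, 182.3]
white-bench [316. 177.] rect 563.4 -377.0 57.3 57.2 ang 6.4 circ 562.9 -377.1 29.7 fill 0.75
t 40.9 at [ 561.1 -376.7  182.1] [-180.     0.     6.5] F [-0.   0.3  0. ] gap 0.853
turn [-0.     0.    -0.002] shift [0.0013 0.0005 0.1421]
```

```bash
python3 -m handwheel '[0,0,0,0.0013,0.0005,0.04,0.15, 0,0,0,0.0013,0.0005,0.08,0.15, 0,0,0,0.0013,0.0005,0.12,0.15, 0,0,0,0.0013,0.0005,0.142,0.15, 0,0,0,0.0013,0.0005,0.145,0.15]' |grep -E "ee_pos"
python3 d.py 562.7 -377 9 6.6
```

```text
ee_pos: [562.2, -372.8, 34.5]
t 41.4 at [ 562.2 -372.8   34.5] [-179.8    0.2    6.7] F [-0.1 -0.2 -0.4] gap 0.849
turn [-0.004  0.004  0.002] shift [0.0001 0.0043 0.0254]
```

```bash
python3 -m handwheel '[0,0,0,0,0.0043,0,0.15, 0,0,0,0,0.0043,0.008,0.15, 0,0,0,0,0.0043,0.018,0.15, 0,0,0,0,0.0043,0.025,0.15, 0,0,0,0,0.0043,0.0255,0.15]' |grep -E "ee_pos|force"
python3 -m handwheel '[0,0,0,0,0,0,1, 0,0,0,0,0,0,1, 0,0,0,0,0,0,1, 0,0,0,0,0,0,1, 0,0,0,0,0,0,1]' 40 |grep -E "force|ee_pos|gap"
python3 -m handwheel '[0,0,0,0,0,-0.01,1, 0,0,0,0,0,-0.03,1, 0,0,0,0,0,-0.07,1, 0,0,0,0,0,-0.12,1, 0,0,0,0,0,-0.165,1]' |grep -E "force|ee_pos|gap"
python3 d.py 560.8 -40.6 172 6.6
```

```text
ee_pos: [563.3, -378.9, 10.9]
force: [-0.6, -0.0, -0.3]
ee_pos: [566.3, -377.9, 16.4]
force: [-2.8, 19.3, 32.6]
finger_gap: 0.099
ee_pos: [563.7, -379.4, 179.5]
force: [-0.3, -0.3, 0.6]
finger_gap: 0.094
t 42.9 at [ 563.7 -379.4  179.5] [180.   -0.    6.6] F [-0.3 -0.3  0.6] gap 0.094
turn [ 0.001 -0.     0.001] shift [ 0.0362 -0.3369  0.0073]
```

The grasp missed: the gap is 0.09 and the forces were odd. Looking now.

```bash
python3 -m handwheel '[0,0,0,0,0,0,0.9, 0,0,0,0,0,0,0.9, 0,0,0,0,0,0,0.9, 0,0,0,0,0,0,0.9, 0,0,0,0,0,0,0.9]' >/dev/null
python3 -c "
from h import *
s=snap('wrist','w14')"; python3 meas.py w14;python3 d.py 562.4 -377 180 6.6
```

```text
t 43.4 at [ 563.6 -379.1  175.9] [-1.799e+02  1.000e-01  6.600e+00] F [ 0.1 -0.8  0.1] gap 0.103
turn [-0.001  0.001  0.001] shift [-0.0009 -0.0022 -0.0041]
```

View pics/w14.png

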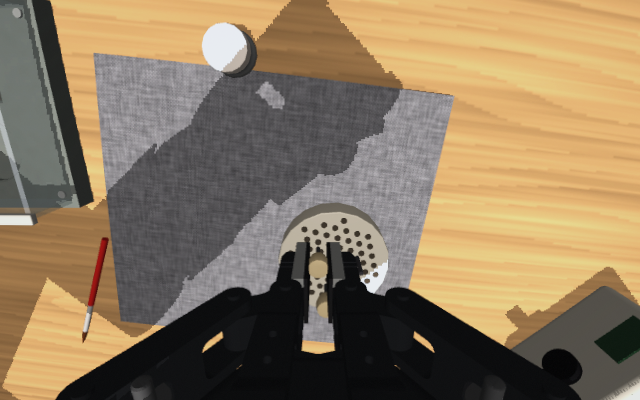

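The tray was knocked toward the robot just before the grasp. The fingers closed on a crown pin, and the tray hangs level from it around (335,265). I'll set it down gently where it was and re-grasp.

```bash
python3 -m handwheel '[0,0,0,0,0,0.02,0.9, 0,0,0,0,0,0.05,0.9, 0,0,0,0,0,0.085,0.9, 0,0,0,0,0,0.115,0.9, 0,0,0,0,0,0.135,0.9]' |grep -E "ee_pos|force"
python3 -m handwheel '[0,0,0,0,0,0.007,0.9, 0,0,0,0,0,0.012,0.9, 0,0,0,0,0,0.017,0.9, 0,0,0,0,0,0.02,0.9, 0,0,0,0,0,0.02,0.9]' |grep -E "ee_pos|force"
```

```text
ee_pos: [562.9, -378.6, 39.0]
force: [-0.3, -0.2, -0.3]
ee_pos: [563.9, -379.4, 22.2]
force: [-0.2, 0.2, -1.2]
```

```bash
python3 -c "
from h import *
s=snap('scene','s2');P=cloud(s);px=s['pixels'].astype(int)
a=s['pixels'][...,::-1][190:370,130:330]; cv2.imwrite('pics/s2c.png',cv2.resize(a,None,fx=3,fy=3))
print(proj(s,[[563,-379,16]]))"; python3 d.py 562.4 -377 180 6.6
```

```text
[[220.48590932 304.27463544]]
t 44.5 at [ 564.  -379.4   22.5] [180.   -0.    6.6] F [-0.3  0.1  0.4] gap 0.102
turn [ 0.    -0.     0.001] shift [-0.0013 -0.0025 -0.1575]
```

View pics/s2c.png

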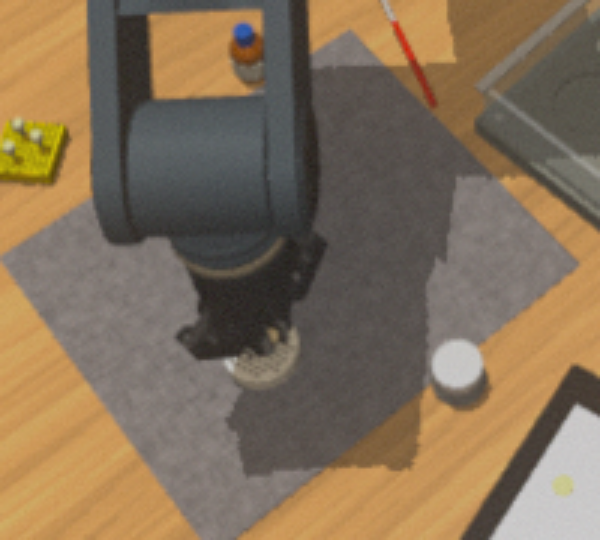

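The tray is level just above the mat at (263,355) in the crop. Lowering the last millimetres, then opening slowly.

```bash
python3 -m handwheel '[0,0,0,0,0,0.001,0.9, 0,0,0,0,0,0.002,0.9, 0,0,0,0,0,0.003,0.9, 0,0,0,0,0,0.004,0.9, 0,0,0,0,0,0.004,0.9]' |grep -E "ee_pos|force"
python3 -m handwheel '[0,0,0,0,0,0.001,0.9, 0,0,0,0,0,0.0015,0.9, 0,0,0,0,0,0.002,0.9, 0,0,0,0,0,0.002,0.9, 0,0,0,0,0,0.002,0.9]' |grep -E "ee_pos|force"
```

```text
ee_pos: [563.8, -379.3, 17.8]
force: [0.3, 0.3, -0.9]
ee_pos: [563.9, -379.3, 16.4]
force: [-1.4, 2.4, 5.4]
```

```bash
python3 -m handwheel '[0,0,0,0,0,0,0.85, 0,0,0,0,0,0,0.82, 0,0,0,0,0,0,0.82, 0,0,0,0,0,-0.003,0.82, 0,0,0,0,0,-0.006,0.82]' |grep -E "ee_pos|force|gap"
python3 -m handwheel '[0,0,0,0,0,-0.005,0.82, 0,0,0,0,0,-0.015,0.82, 0,0,0,0,0,-0.03,0.82, 0,0,0,0,0,-0.06,0.82, 0,0,0,-0.0,0,-0.1,0.82]' |grep -E "ee_pos|force"
python3 -m handwheel '[0,0,0,-0.02,0,-0.03,0.5, 0,0,0,-0.05,0,-0.06,0.15, 0,0,0,-0.08,0,-0.06,0.15, 0,0,0,-0.08,0,-0.06,0.15, 0,0,0,-0.08,0,-0.06,0.15]' |grep -E "ee_pos|force"
python3 -c "
from h import *
s=snap('wrist','w15')"; python3 meas.py w15
```

```text
ee_pos: [563.6, -379.0, 21.7]
force: [-0.1, 0.2, -0.8]
finger_gap: 0.183
ee_pos: [563.2, -378.8, 122.8]
force: [0.3, 0.1, 0.5]
ee_pos: [484.3, -388.8, 183.3]
force: [-0.4, 0.6, -0.1]
white-bench [326. 105.] rect 561.5 -388.9 57.7 58.4 ang 6.6 circ 561.5 -389.1 29.7 fill 0.79
```

```bash
python3 d.py 562.4 -377 180 6.6; python3 -c "
from h import *
s=load('w15.npz');P=cloud(s);m=(P[...,2]>12)&(P[...,2]<60)&(P[...,1]<-300)&(P[...,0]>480)&(P[...,0]<620)
for i,c,a,mm in blobs(m,100): print(c,a,np.percentile(P[mm],[1,50,99],axis=0).round())"
```

```text
t 47.0 at [ 484.7 -388.6  182.8] [180.   -0.    6.6] F [ 0.3  0.1 -0.3] gap 0.85
turn [ 0.001 -0.001  0.   ] shift [ 0.0785 -0.0026  0.0029]
[325.42730375 104.77952218] 2930 [[ 534. -417.   14.]
 [ 562. -389.   15.]
 [ 589. -361.   37.]]
```

The tray is flat on the mat at (561.6,-389). Re-grasping.

```bash
python3 -m handwheel '[0,0,0,0.04,0.009,0,0.12, 0,0,0,0.0765,0.009,0.03,0.12, 0,0,0,0.0765,0.009,0.07,0.12, 0,0,0,0.0765,0.009,0.11,0.12, 0,0,0,0.0765,0.009,0.13,0.12]' |grep -E "ee_pos"
python3 -c "
from h import *
s=snap('wrist','w16')"; python3 meas.py w16;python3 d.py 561.6 -389 9 6.6
```

```text
ee_pos: [561.0, -386.8, 47.7]
white-bench [321. 228.] rect 562.9 -389.0 58.8 58.7 ang 85.6 circ 562.2 -388.9 30.1 fill 0.74
t 47.5 at [ 560.1 -386.3   45.6] [-179.7    0.3    6.7] F [-1.5  0.7 -2.9] gap 0.876
turn [-0.006  0.005  0.002] shift [0.0014 0.003  0.0366]
```

```bash
python3 -m handwheel '[0,0,0,0.0017,0.003,0,0.12, 0,0,0,0.0017,0.003,0.012,0.12, 0,0,0,0.0017,0.003,0.025,0.12, 0,0,0,0.0017,0.003,0.035,0.12, 0,0,0,0.0017,0.003,0.0365,0.12]' |grep -E "ee_pos|force"
python3 d.py 562 -389 9 6.6
python3 -c "
from h import *
s=snap('wrist','w17')"; python3 meas.py w17
```

```text
ee_pos: [562.8, -390.9, 13.9]
force: [0.3, -0.8, -0.9]
t 48.0 at [ 562.8 -390.9   13.9] [-1.799e+02  1.000e-01  6.600e+00] F [ 0.3 -0.8 -0.9] gap 0.88
turn [-0.002  0.002  0.001] shift [-0.0006 -0.002   0.0049]
white-bench [313. 255.] rect 563.0 -389.1 58.5 59.2 ang 83.0 circ 562.4 -388.8 30.3 fill 0.76
```

```bash
python3 -m handwheel '[0,0,0,-0.0003,-0.0015,0.002,0.12, 0,0,0,-0.0003,-0.0015,0.004,0.12, 0,0,0,-0.0003,-0.0015,0.005,0.12, 0,0,0,-0.0003,-0.0015,0.005,0.12, 0,0,0,-0.0003,-0.0015,0.005,0.12]' |grep -E "ee_pos|force"
python3 -m handwheel '[0,0,0,0,0,0,1, 0,0,0,0,0,0,1, 0,0,0,0,0,0,1, 0,0,0,0,0,0,1, 0,0,0,0,0,0,1]' 40 |grep -E "force|ee_pos|gap"
```

```text
ee_pos: [563.0, -390.0, 10.6]
force: [-0.2, -0.7, 0.4]
ee_pos: [565.5, -392.5, 14.7]
force: [1.1, -3.2, 23.9]
finger_gap: 0.504
```

The fingers were too high: at this opening the tips sit about 6 mm behind the TCP, so they slid over the tray's top edge. That probably explains the earlier miss too. I'll open, check, and go lower.

```bash
python3 -m handwheel '[0,0,0,0,0,0,0.5, 0,0,0,0,0,-0.001,0.12, 0,0,0,0,0,-0.003,0.12, 0,0,0,0,0,-0.006,0.12, 0,0,0,0,0,-0.02,0.12]' |grep -E "ee_pos|force|gap"
python3 -m handwheel '[0,0,0,0,0,-0.01,0.12, 0,0,0,0,0,-0.02,0.12, 0,0,0,0,0,-0.02,0.12, 0,0,0,0,0,-0.02,0.12, 0,0,0,0,0,-0.02,0.12]' |grep -E "ee_pos|force|gap"
python3 -c "
from h import *
s=snap('wrist','w18')"; python3 meas.py w18;python3 d.py 562 -389 6.5 6.6
```

```text
ee_pos: [562.1, -389.2, 29.3]
force: [0.3, -0.1, 0.3]
finger_gap: 0.878
ee_pos: [562.7, -389.8, 50.0]
force: [0.0, -0.6, 0.4]
finger_gap: 0.883
white-bench [314. 228.] rect 563.6 -387.6 58.6 58.7 ang 85.5 circ 562.8 -387.6 30.2 fill 0.75
t 50.1 at [ 562.7 -389.8   49.9] [-180.     0.     6.6] F [ 0.4 -0.7  0.5] gap 0.876
turn [-0.001  0.001  0.001] shift [-0.0006 -0.0008  0.0434]
```

```bash
python3 -m handwheel '[0,0,0,0,-0.002,0.01,0.15, 0,0,0,0,-0.002,0.022,0.15, 0,0,0,0,-0.002,0.034,0.15, 0,0,0,0,-0.002,0.041,0.15, 0,0,0,0,-0.002,0.0434,0.15]' |grep -E "ee_pos|force"
python3 d.py 562.7 -387.8 7 6.6
```

```text
ee_pos: [562.2, -387.6, 5.5]
force: [0.6, 0.7, -0.1]
t 50.6 at [ 562.2 -387.6    5.5] [-1.799e+02  1.000e-01  6.600e+00] F [ 0.6  0.7 -0.1] gap 0.854
turn [-0.001  0.001  0.001] shift [ 0.0005  0.0003 -0.0015]
```

```bash
python3 -m handwheel '[0,0,0,0,0,-0.0015,0.6, 0,0,0,0,0,-0.0015,1, 0,0,0,0,0,-0.0015,1, 0,0,0,0,0,-0.0015,1, 0,0,0,0,0,-0.0015,1]' 40 |grep -E "force|ee_pos|gap"
python3 -m handwheel '[0,0,0,0,0,-0.01,1, 0,0,0,0,0,-0.03,1, 0,0,0,0,0,-0.07,1, 0,0,0,0,0,-0.12,1, 0,0,0,0,0,-0.165,1]' |grep -E "force|ee_pos|gap"
python3 d.py 560.8 -40.6 172 6.6
```

```text
ee_pos: [562.8, -388.0, 8.8]
force: [-0.9, -0.8, -0.9]
finger_gap: 0.668
ee_pos: [562.7, -388.0, 176.6]
force: [0.5, -1.1, 0.1]
finger_gap: 0.669
t 51.6 at [ 562.7 -388.   176.6] [180.   -0.    6.6] F [ 0.5 -1.1  0.1] gap 0.669
turn [ 0.001 -0.001  0.001] shift [ 0.0382 -0.3453  0.0044]
```

The gap is 0.669, a proper grip. Carrying it to the near-right round recess.

```bash
python3 -m handwheel '[0,0,0,0.005,-0.047,0,1, 0,0,0,0.01,-0.094,0,1, 0,0,0,0.015,-0.141,0,1, 0,0,0,0.021,-0.188,0,1, 0,0,0,0.027,-0.235,0,1]' |grep -E "ee_pos"
python3 -m handwheel '[0,0,0,0.006,-0.045,0,1, 0,0,0,0.011,-0.09,0.0,1, 0,0,0,0.011,-0.11,0.02,1, 0,0,0,0.011,-0.11,0.06,1, 0,0,0,0.011,-0.11,0.1,1]' |grep -E "ee_pos"
python3 d.py 560.8 -40.6 36 6.6
```

```text
ee_pos: [562.1, -149.7, 174.6]
ee_pos: [561.3, -40.1, 73.9]
t 52.6 at [561.3 -40.1  73.9] [180.   -0.2   6.7] F [ 0.2 -0.6 -0.6] gap 0.672
turn [ 0.001 -0.003  0.002] shift [-0.0006  0.0004  0.0379]
```

```bash
python3 -m handwheel '[0,0,0,-0.0005,0.0004,0.012,1, 0,0,0,-0.0005,0.0004,0.024,1, 0,0,0,-0.0005,0.0004,0.034,1, 0,0,0,-0.0005,0.0004,0.039,1, 0,0,0,-0.0005,0.0004,0.039,1]' |grep -E "ee_pos|force"
python3 d.py 560.8 -40.6 24.5 6.6
```

```text
ee_pos: [560.4, -41.5, 34.8]
force: [0.0, -1.1, -0.5]
t 53.1 at [560.4 -41.5  34.8] [180.   -0.    6.6] F [ 0.  -1.1 -0.5] gap 0.665
turn [ 0. -0.  0.] shift [ 0.0005 -0.0009  0.0103]
```

```bash
python3 -m handwheel '[0,0,0,0.0003,-0.0009,0.002,1, 0,0,0,0.0003,-0.0009,0.005,1, 0,0,0,0.0003,-0.0009,0.008,1, 0,0,0,0.0003,-0.0009,0.010,1, 0,0,0,0.0003,-0.0009,0.011,1]' |grep -E "ee_pos|force"
python3 -m handwheel '[0,0,0,0,0,0,1, 0,0,0,0,0,0,0.8, 0,0,0,0,0,0,0.4, 0,0,0,0,0,0,0.15, 0,0,0,0,0,0,0.15]' |grep -E "ee_pos|force|gap"
python3 -m handwheel '[0,0,0,0,0,-0.01,0.15, 0,0,0,0,0,-0.04,0.15, 0,0,0,0,0,-0.09,0.15, 0,0,0,0,0,-0.14,0.15, 0,0,0,-0.03,0.0,-0.19,0.15]' |grep -E "ee_pos|force"
python3 -m handwheel '[0,0,0,-0.02,-0.03,-0.03,0.3, 0,0,0,-0.03,-0.04,-0.05,0.5, 0,0,0,-0.03,-0.04,-0.05,0.79, 0,0,0,-0.03,-0.04,-0.05,0.79, 0,0,0,-0.03,-0.04,-0.05,0.79]' |grep -E "ee_pos|force"
python3 -c "
from h import *
s=snap('wrist','w19');P=cloud(s)
for n,(x,y) in dict(r1=(560.8,-40.6),s1=(549.8,54.8),r2=(625.2,63.6),s2=(636.2,-31.8)).items():
    d=np.hypot(P[...,0]-x,P[...,1]-y); q=P[(d<25)&(d>21)&(P[...,2]<60)][:,2]; print(n,np.percentile(q,[10,25,50,75,90]).round(1))
"; python3 meas.py w19; python3 d.py 427.2 150.5 200 6.6
```

```text
ee_pos: [560.3, -40.4, 23.5]
force: [-3.8, -0.2, 11.7]
ee_pos: [560.5, -40.4, 23.6]
force: [-0.6, 1.0, 0.7]
finger_gap: 0.853
ee_pos: [536.3, -43.4, 210.0]
force: [0.2, 0.1, -0.2]
ee_pos: [500.4, -7.5, 255.4]
force: [0.5, -0.2, 0.2]
r1 [29.3 29.8 30.3 30.9 31.3]
s1 [29.2 29.8 30.3 30.9 31.4]
r2 [29.4 30.  30.5 31.1 31.6]
s2 [29.3 29.9 30.5 31.  31.5]
white-nest [268.  53.] rect 624.6 62.4 57.6 57.4 ang 6.3 circ 624.7 62.0 29.8 fill 0.8
white-nest [353.  55.] rect 634.3 -33.4 50.5 51.0 ang 6.8 circ 634.7 -33.3 35.1 fill 0.92
white-nest [351. 122.] rect 559.9 -41.5 57.9 57.3 ang 6.7 circ 560.2 -41.2 29.7 fill 0.8
white-nest [271. 122.] rect 550.2 53.9 50.9 51.3 ang 6.4 circ 550.4 53.8 35.6 fill 0.97
t 55.2 at [500.4  -7.6 255.3] [-1.8e+02  1.0e-01  6.6e+00] F [-0.8 -0.1 -0.1] gap 0.21
turn [-0.     0.002  0.   ] shift [-0.0544 -0.1654  0.0554]
```

View pics/w19.png

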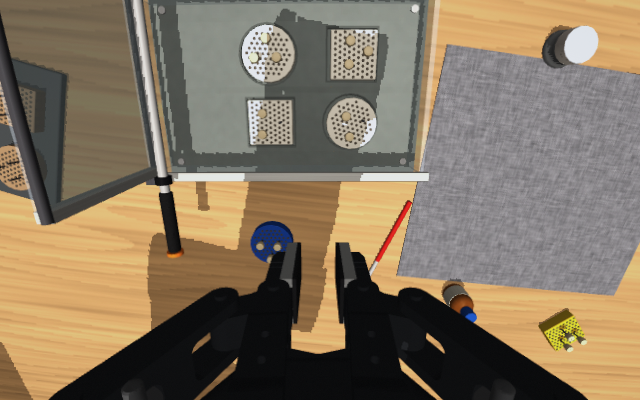

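All four recesses hold a white tray. Their tops are equal at about 30.4 mm and their centres are within 2 mm. The grip is at (170,225) and the bystanders are upright. Now shutting the cover.

```bash
python3 -m handwheel '[0,0,0,-0.03,-0.02,0,0.76, 0,0,0,-0.0545,-0.06,0,0.76, 0,0,0,-0.0545,-0.1,0,0.76, 0,0,0,-0.0545,-0.14,0.02,0.76, 0,0,0,-0.0545,-0.1645,0.05,0.76]' |grep -E "ee_pos"
python3 -m handwheel '[0,0,0,0,0,0,0.76, 0,0,0,0,0,0,0.76, 0,0,0,0,0,0,0.76, 0,0,0,0,0,0,0.76, 0,0,0,0,0,0,0.76]' |grep -E "ee_pos"
python3 -c "
from h import *
s=snap('wrist','w20');P=cloud(s);px=s['pixels'].astype(int)
m=(px[...,0]>120)&(px[...,2]<60)&(P[...,2]>75)&(P[...,2]<110)
for i,c,a,mm in blobs(m,20): print(c,a,np.median(P[mm],0))
m=(P[...,2]>85)&(P[...,2]<106)&(px.max(2)<60)
for i,c,a,mm in blobs(m,200): q=P[mm];print(c,a,q.min(0).round(),q.max(0).round(),np.median(q,0).round())"; python3 d.py 427.2 149.5 78 6.6
```

```text
ee_pos: [427.7, 151.9, 206.2]
ee_pos: [427.7, 149.4, 207.0]
[318.89855072 228.28985507] 69 [399.06838014 144.00115543  99.12916169]
[318.86963979 185.64236707] 1166 [401. 138.  89.] [471. 159. 100.] [438. 148.  97.]
t 56.2 at [427.6 149.5 206.9] [-1.8e+02 -1.0e-01  6.6e+00] F [-0.2  0.2  0.1] gap 0.238
turn [-0.    -0.001 -0.   ] shift [-5.000e-04 -1.000e-04  1.289e-01]
```

```bash
python3 -m handwheel '[0,0,0,0,0.002,0.03,0.74, 0,0,0,0,0.002,0.06,0.74, 0,0,0,0,0.002,0.09,0.74, 0,0,0,0,0.002,0.1,0.74, 0,0,0,0,0.002,0.1,0.74]' |grep -E "ee_pos|force"
python3 -m handwheel '[0,0,0,0,0,0.005,0.74, 0,0,0,0,0,0.015,0.74, 0,0,0,0,0,0.025,0.74, 0,0,0,0,0,0.029,0.74, 0,0,0,0,0,0.029,0.74]' |grep -E "ee_pos|force"
python3 -m handwheel '[0,0,0,0,0.005,0,0.79, 0,0,0,0,0.01,0,0.79, 0,0,0,0,0.018,0,0.79, 0,0,0,0,0.026,0,0.79, 0,0,0,0,0.035,0,0.79]' |grep -E "ee_pos|force"
```

```text
ee_pos: [427.1, 147.7, 105.9]
force: [0.4, 0.7, 0.6]
ee_pos: [427.2, 147.9, 76.9]
force: [0.6, -0.6, 0.1]
ee_pos: [431.7, 112.4, 77.6]
force: [0.2, 0.5, -0.1]
```

```bash
python3 -m handwheel '[0,0,0,0,0.010,0,0.79, 0,0,0,0,0.02,0,0.79, 0,0,0,0,0.03,0,0.79, 0,0,0,0,0.04,0,0.79, 0,0,0,0,0.05,0,0.79]' |grep -E "ee_pos|force"
python3 -c "
from h import *
s=snap('wrist','w21');P=cloud(s);px=s['pixels'].astype(int)
m=(px[...,0]>120)&(px[...,2]<60)&(P[...,2]>75)&(P[...,2]<110)
for i,c,a,mm in blobs(m,20): print(c,a,np.median(P[mm],0))"
python3 d.py 458.3 -119 78 6.6
```

```text
ee_pos: [437.4, 62.6, 77.4]
force: [0.0, -0.2, 0.2]
[313.1902834  334.26315789] 247 [408.88486899  60.42954198 101.68072776]
t 58.3 at [437.5  61.8  77.5] [180.   -0.    6.6] F [ 0.3 -0.2  0.2] gap 0.211
turn [ 0. -0.  0.] shift [-0.0002  0.182  -0.0005]
```

The bar is following. Continuing.

```bash
python3 -m handwheel '[0,0,0,0,0.010,0,0.79, 0,0,0,0,0.022,0,0.79, 0,0,0,0,0.034,0,0.79, 0,0,0,0,0.046,0,0.79, 0,0,0,0,0.058,0,0.79]' |grep -E "force"
python3 -m handwheel '[0,0,0,0,0.012,0,0.79, 0,0,0,0,0.024,0,0.79, 0,0,0,0,0.036,0,0.79, 0,0,0,0,0.048,0,0.79, 0,0,0,0,0.06,0,0.79]' |grep -E "ee_pos|force"
python3 -m handwheel '[0,0,0,0,0.01,0,0.79, 0,0,0,0,0.02,0,0.79, 0,0,0,0,0.03,0,0.79, 0,0,0,0,0.04,0,0.79, 0,0,0,0,0.048,0,0.79]' |grep -E "ee_pos|force"
python3 d.py 458.3 -119 78 6.6
```

```text
force: [-0.0, 0.8, 0.3]
ee_pos: [451.0, -54.7, 77.5]
force: [-0.5, -0.2, -0.0]
ee_pos: [456.6, -102.2, 77.5]
force: [-0.1, 0.1, -0.0]
t 59.8 at [ 456.6 -102.2   77.5] [180.   -0.    6.6] F [-0.1  0.1 -0. ] gap 0.208
turn [ 0.    -0.     0.001] shift [-0.0002  0.0169 -0.0005]
```

```bash
python3 -m handwheel '[0,0,0,0,0.005,0,0.79, 0,0,0,0,0.009,0,0.79, 0,0,0,0,0.013,0,0.79, 0,0,0,0,0.017,0,0.79, 0,0,0,0,0.019,0,0.79]' |grep -E "ee_pos|force"
python3 -m handwheel '[0,0,0,0,0.001,0,0.79, 0,0,0,0,0.002,0,0.79, 0,0,0,0,0.002,0,0.79, 0,0,0,0,0.002,0,0.79, 0,0,0,0,0.002,0,0.79]' |grep -E "ee_pos|force"
```

```text
ee_pos: [458.7, -120.2, 77.4]
force: [2.4, 9.7, 1.1]
ee_pos: [458.7, -120.4, 77.3]
force: [2.5, 14.4, 3.0]
```

A reaction of +14 N shows the end stop. Centring, lifting clear, and checking.

```bash
python3 -m handwheel '[0,0,0,0,-0.003,0,0.77, 0,0,0,0,-0.003,0,0.74, 0,0,0,0,-0.003,-0.02,0.74, 0,0,0,0,-0.003,-0.06,0.74, 0,0,0,0,-0.003,-0.1,0.74]' |grep -E "ee_pos|force"
python3 -m handwheel '[0,0,0,-0.02,0.03,-0.03,0.74, 0,0,0,-0.04,0.06,-0.06,0.74, 0,0,0,-0.06,0.1,-0.08,0.74, 0,0,0,-0.08,0.14,-0.1,0.74, 0,0,0,-0.1,0.18,-0.12,0.74]' |grep -E "ee_pos|force"
python3 -m handwheel '[0,0,0,0,0,0,0.74, 0,0,0,0,0,0,0.74, 0,0,0,0,0,0,0.74, 0,0,0,0,0,0,0.74, 0,0,0,0,0,0,0.74]' >/dev/null
python3 - <<'E'
from h import *
t=snap('top','t2'); s=snap('scene','s3')
for n,q,o in (("top",t,load("top0.npz")),("scene",s,load("scene0.npz"))):
    P=cloud(q);O=cloud(o);px=q['pixels'].astype(int)
    for k,R in (("now",P),("start",O)):
        Q=R[(R[...,2]>85)&(R[...,2]<130)&(R[...,0]>490)&(R[...,0]<690)&(R[...,1]>-125)&(R[...,1]<190)]; print(n,k,"lid z",np.percentile(Q[:,2],[5,50,95,99.5]).round(1),len(Q))
        m=(R[...,2]>88)&(R[...,2]<106)&((px if k=="now" else o['pixels'].astype(int)).max(2)<50)&(R[...,0]>425)&(R[...,0]<500)&(abs(R[...,1]+118)<40); print("  grip",np.median(R[m],0).round(1),m.sum())
a=np.hstack([t['pixels'][90:290,150:480],]) [...,::-1]
b=s['pixels'][...,::-1][120:340,120:450]
cv2.imwrite("pics/fin.png",np.vstack([cv2.resize(a,(480,290)),cv2.resize(b,(480,310))]))
E
```

```text
ee_pos: [458.0, -119.2, 178.4]
force: [0.9, 0.8, 1.2]
ee_pos: [378.9, -311.2, 298.6]
force: [0.3, 0.3, 0.1]
top now lid z [ 89.1 100.2 111.2 114.7] 5123
  grip [ 465.9 -117.2   99.9] 78
top start lid z [ 89.1 100.1 111.2 115.2] 5127
  grip [ 466.7 -116.9  100.5] 81
scene now lid z [ 89.   99.1 109.7 112.9] 6241
  grip [nan nan nan] 0
scene start lid z [ 89.1  99.2 109.8 113. ] 6234
  grip [nan nan nan] 0
  return _methods._mean(a, axis=axis, dtype=dtype,
  ret = um.true_divide(
```

View pics/fin.png

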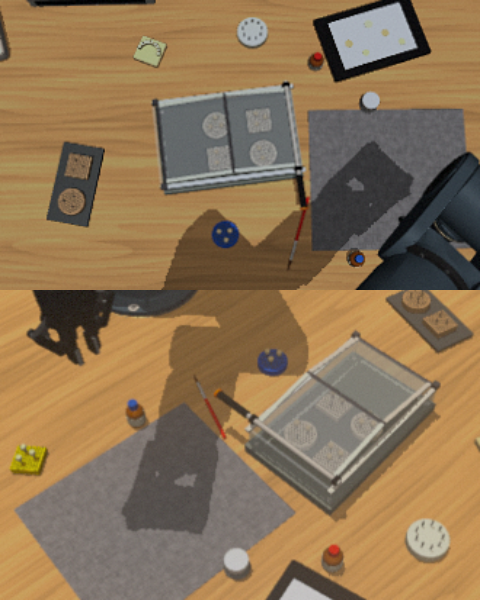

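The cover is shut, with lid heights and grip position equal to the start within 1 mm. Four white trays show under it, two brown ones on the plate at (72,180), and the bottles and jar are upright. Handing in.

```bash
python3 -c "
from plant import ticket
print(ticket.job_done())"
```

```text
the job is handed in; nothing more can be done
None
```

The job is done and handed in at about 62 s of the 210 s allowed; no verdict is reported. I folded the cover open by its grip and moved both empty brown trays to the rest plate. I then set the two square and two round white trays in recesses of their own shape and drew the cover shut.

**Last checks, all passed:**
- **White trays:** all four tops are level at 30.3–30.5 mm (31 mm expected). Their centres are within about 2 mm of the recess centres.
- **Brown trays:** they lie at about (536,369) and (458,382), within 5 mm of the planned spots on the plate.
- **Cover:** the lid heights and the grip position match the starting ones within 1 mm.
- **Bystanders:** the bottles and jar are upright, and the arm is well clear of everything.

**What went wrong on the way:**
- **Last round tray:** I took two failed grasps at it, most likely because the fingers were too high and slid over its top edge. The first closed on a crown pin and lifted the tray, which hung level; I set it back down and re-gripped it lower. I cannot rule out that it was also knocked aside just then.
- **First round tray:** seating it pressed briefly with about 45 N through the grip.

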